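# Put a carton away in the parts chest with the folding lid stay

## Robot

A 7-joint arm with a two-finger parallel gripper is mounted at the origin on a cart in front of the work surface, level with it; the furniture and walls round the work are solid. World frame = base frame: x ahead of the robot, y to its left, z up, the work surface at z = 0. Lengths are in mm, angles in rad, forces in N, time in s.
With the tool pointing down it reaches from about 425 to 875 mm from the base axis. Payload 4.7 kg.
Tool frame: the origin (TCP) lies between the finger pads; the fingertips stand 8 mm ahead of it and the grasp point (between the pads) lies 11 mm behind it; z points along the fingers, y is the direction in which the jaws open and shut (so a half turn about z gives the same grasp; the last joint's range is limited). The gripper opens to 87 mm and grips with 3 to 60 N. Pads are 19 mm wide; open, the fingers measure 117 mm over their backs; the gripper's body (75 mm by 190 mm) begins 51 mm behind the grasp point.
Start: joints at [-1.239, 0.321, -0.07, 1.45, 0.023, 1.371, -0.057], TCP at [203.14, 617.464, 200.187] pointing down, gripper open.
Joint ranges: [-2.86, 2.86], [-0.3, 2.09], [-1.38, 1.24], [0.06, 2.45], [-1.56, 4.7], [0.09, 2.05], [-2.69, 2.69]. Speed limits (rad/s): [2.57, 2.57, 3.14, 3.14, 3.14, 3.14, 3.14].

## Interface

Orientations are given as [roll, pitch, yaw] about the fixed x, y, z axes, in that order (R = Rz(yaw) Ry(pitch) Rx(roll)).
In Python, from plant import state, optics, workorder gives the robot as it stands.
- The arm moves only by the tool move_arm, never from a script. Its argument "deltas" is one flat list of numbers, 5 for each row, row after row: the opening, from 0 (shut) to 1 (fully open), then the shift along the world's x, y, z in cm, then the turn about the world's z in rad. A call has 1 to 10 rows; each row is the pose to reach, as a shift and turn from the pose commanded when the call began; what a row does not reach only later rows make up. A row lasts 1/8 s, in which the tool goes at most 62.5 mm and 10.7 degrees, less where a joint would pass 70% of its speed; a pose out of reach is approached as far as the arm can. A call with a gripper value outside its range is refused whole. The fingers move at their own pace and stop on an object; "newtons" is the grip in N (left out, the last holds). Time passes only in rows, so rows that repeat a pose let the fingers close. It gives the time, the measured TCP pose, the force and the opening at its end, in the units of the state.
- state(): the state, without advancing time (a new reading comes with each control period).
- optics.camera(name): name is "scene" or "top"; returns a dict with "frame" (420x560x3 uint8, red, green, blue), "depth" (420x560 float32, mm along the optical axis (not along the pixel's ray), 0 where there is no reading), "fx", "fy", "cx", "cy" (pixels), "k1" (the pictures are not rectified: a ray, as slopes to the right and down, at radius r is drawn at 1 + k1 r^2 times it, then the intrinsics apply), "eye" and "attitude" of the camera in the world. Camera axes: x right, y up, looking along -z (the intrinsics and any distortion apply to the point x, -y, -z); pixel columns grow to the right and rows downward; lengths in mm; the calibration is good to about 2 mm. A picture is of the moment at which its call begins.
- workorder.sign_off(): hands the job in, once; it reports no verdict.
The state is a dict: "t": time; "q": joint angles; "dq": joint speeds; "joint_torque": joint torques, N m; "eef_pos": TCP position; "tcp_rot": TCP orientation; "ft_force": force on the tool from outside, world axes, zero at the start; "moment": the same for the moment, N m; "gripper_width": finger opening in mm.
Only numpy, scipy, OpenCV 4.12 (cv2) and the standard library are available. Lean on these libraries where they do the work, as an engineer would, in place of code of your own. Each camera call takes 0.05 s, during which the arm holds its last target.

## Task

Put the small cardboard carton away in the plywood chest: raise the chest's lid by its bar, push the knee of the folding stay past straight to its stop so that it locks, and let go. Stand the carton on the chest's floor, right way up, while the lid stays locked open; then break the stay's knee, lower the lid shut with your hand on the bar rather than letting it fall, and let go. Be gentle with the stay (do not force or bend it) and leave the tape dispenser and the single blue game piece left of the chest where they are.

Things in the scene. Friction and masses are not known exactly. Their poses are not given: they have to be found in the camera images.
- chest: Open plywood chest, fixed, 180 deep (its x) x 240 wide (its y) x 85 mm high, walls and floor 8 mm. Origin: centre of its underside; x points away from the robot to the hinge side, y left, z up; yawed a little. Inner floor 164 x 224 mm. A folding stay is outside its left (+y) wall: two flat steel links, 118 mm between pivots, with a knee; the upper is pivoted on the lid's edge 150 mm from the hinge.
- chest_lid (a joint): Angle of the lid (180 x 232 x 10 mm, 0.4 kg): 0 = shut, level; grows as it opens up and away from the robot. The stay stops it at 1.50 (knee straight); with the stay locked it stands at about 1.483. The stiff hinge (0.2 N m friction) holds the lid by itself above about 1.1 rad; lower down it falls shut if let go.
- lid_bar (a point): Centre of the lid's handle: round steel bar along the chest's y, 12 mm thick, 108 long, in the lid's plane 225 mm from the hinge axis, 45 mm beyond the lid's free edge; thin posts 50 mm either side of the centre. Chest x = 90 - 225 cos(lid), z = 90 + 225 sin(lid) mm. Pinched from above across its thickness, it turns between the fingers as the lid swings.
- stay_knee (a joint): Angle of the stay's knee: 0 = folded (lid shut); 2.857 = links in line, lid highest; beyond it is over centre, and at 3.10 it meets a rigid stop: locked (counts above 3.0), the lid then cannot be lowered. When the lid is raised the knee stays short of straight, sagging towards the hinge, and must be pushed to the stop with a few newtons. Pushed back below about 2.6 it folds freely.
- knee_grip (a point): Middle of the black finger grip on the knee, the part to push: round pin along the chest's y, 16 mm thick, 64 long, at chest y = 134 to 198 mm (this point 178). It moves on a 118 mm circle about the lower pivot: folded at chest x = 37, z = 23 mm; straight at x = 2, z = 150; locked 14 mm on, towards -x and up, square to the links. Push to -x and up to lock, to +x and down to break the knee.
- stay_arm: The stay's lower link, with the black grip; carries the upper link. Origin: its pivot axis on the chest (chest x = -75 mm, z = +60 mm) at mid-width (y = 0). It would bend if pushed with more than 45 N.
- carton_center (a point): Centre (half-way up) of the loose brown cardboard carton with a paper tape strip along its top, 80 (its x) x 50 (its y) x 44 mm high, about 0.15 kg, standing on the table to the left of and in front of the chest. Put away, this point is 30 mm above the chest's origin.
- tape_dispenser: Desk tape dispenser, 52 x 177 x 98 mm, on the table at the right; origin at the centre of its underside. Leave it alone.
- blue_piece: Blue wooden game piece, wedge shaped, 22 x 22 x 13 mm, loose on the table to the left of the chest; origin at the centre of its underside. Leave it alone.
- chest_hinge (a point): Middle of the lid's hinge axis, which runs along the chest's y at chest x = +90 mm, z = +90 mm.

How it is judged (in metres and radians):
On the way, in this order (a step that is already met when the one before it is completed fails the run):
1. the lid is up with its stay pushed over centre and locked, and the chest is let go (value of joint chest_lid above 1.4 rad and value of joint stay_knee above 3 rad and contact force between the fingers and chest below 0.1 N), for 0.3 s.
2. the carton stands released on the chest's floor, right way up, with the stay still locked (value of joint stay_knee above 3 rad and x of carton_center in the frame of chest between -0.075 and 0.075 m and y of carton_center in the frame of chest between -0.105 and 0.105 m and z of carton_center in the frame of chest below 0.034 m and angle between carton_center's own z axis and vertical below 0.15 rad and contact force between the fingers and carton below 0.1 N), for 0.2 s.
At the end, for the whole second after the job is handed in: The lid is shut (within 0.04 rad) with the stay folded, and the carton is at rest inside the chest on its floor (centre no more than 34 mm above the chest's underside), right way up within 0.15 rad (value of joint chest_lid below 0.04 rad and value of joint stay_knee below 0.3 rad and x of carton_center in the frame of chest between -0.075 and 0.075 m and y of carton_center in the frame of chest between -0.105 and 0.105 m and z of carton_center in the frame of chest below 0.034 m and angle between carton_center's own z axis and vertical below 0.15 rad and linear speed of carton below 0.02 m/s); the robot touches nothing.
It fails at once if the lid falls (closing faster than 3 rad/s) (velocity of joint chest_lid below -3 rad/s).
It fails at once if the stay is pushed with more than 45 N (contact force between the fingers and stay_arm above 45 N).
It fails at once if the tape dispenser or the single blue piece is moved more than 30 mm (distance of any of tape_dispenser, blue_piece from where it was at the start of the episode above 0.03 m).
It also fails if it takes over 72 s, if anything falls off the work surface, if the arm or the gripper's body presses on something with over 40 N, if the wrist force passes 120 N, or if a joint passes its speed limit or range.

## Working session

There is one attempt and no reset: what is moved stays moved. The work goes in short steps, Python scripts to look and compute and a tool call to move; the robot and the scene stay as the last step left them, time stands still between calls to the robot, and variables do not carry over. Pictures are saved under pics/ and viewed, and the job is handed in when it is done.

Besides the shell and the picture viewer there is one more tool, called after "Emit:" as name(argument=value, ...) on one line, values as JSON. move_arm: Moves the arm, as the interface text tells. Its arguments: {"type":"object","properties":{"deltas":{"type":"array","items":{"type":"number"}},"newtons":{"type":"number"}},"required":["deltas"]}

```bash
ls; mkdir -p pics; cat > h.py <<'E'
import numpy as np, cv2
from scipy.spatial.transform import Rotation as R
from plant import state, optics, workorder
def att(a):
    a=np.array(a,float)
    return a if a.shape==(3,3) else (R.from_euler('xyz',a).as_matrix() if a.size==3 else None)
def snap(name,fn=None):
    c=optics.camera(name)
    if fn: cv2.imwrite('pics/'+fn,c['frame'][:,:,::-1])
    return c
def undist(c,u,v):
    xd=(np.asarray(u,float)-c['cx'])/c['fx']; yd=(np.asarray(v,float)-c['cy'])/c['fy']
    rd=np.hypot(xd,yd); r=rd.copy()
    for _ in range(30): r=rd/(1+c['k1']*r**2)
    s=1/(1+c['k1']*r**2)
    return xd*s,yd*s
def ray(c,u,v):
    x,y=undist(c,u,v)
    d=np.stack([x,-y,-np.ones_like(x)],-1)@att(c['attitude']).T
    return np.array(c['eye'],float),d
def onz(c,u,v,z):
    e,d=ray(c,u,v)
    return e+d*((z-e[2])/d[...,2])[...,None]
def cloud(c):
    v,u=np.mgrid[0:420,0:560]
    e,d=ray(c,u,v)
    return e+d*c['depth'][...,None]
def proj(c,P):
    p=(np.atleast_2d(P)-np.array(c['eye']))@att(c['attitude'])
    x=p[:,0]/-p[:,2]; y=-p[:,1]/-p[:,2]; s=1+c['k1']*(x*x+y*y)
    return np.stack([c['cx']+c['fx']*x*s,c['cy']+c['fy']*y*s],-1)
E
python3 - <<'E'
from h import *
for n in('scene','top'):
    c=snap(n,n+'0.png'); print(n,{k:c[k] for k in c if k not in('frame','depth')})
print(state())
E
```

```text
pics
scene {'fx': 395.55562944523496, 'fy': 395.55562944523496, 'cx': 277.2185686399926, 'cy': 210.81778594447383, 'k1': -0.05969551810252045, 'eye': array([ -79.46381664, -428.78493597,  458.51767762]), 'attitude': array([ 1.13936080e+00, -5.40856810e-04, -8.86096026e-01])}
top {'fx': 404.4178513841476, 'fy': 404.4178513841476, 'cx': 282.79995631079606, 'cy': 208.13589417134838, 'k1': -0.10496824902618965, 'eye': array([ 334.57784413,   64.68188904, 1088.39961304]), 'attitude': array([ 1.90522790e-01, -1.10031654e-03, -1.57663337e+00])}
{'t': 0.1, 'q': array([-1.2388459 ,  0.3217241 , -0.07011188,  1.45154477,  0.02260621,
        1.37083048, -0.05687593]), 'dq': array([-0.00017248, -0.00078775,  0.00036505, -0.0046314 ,  0.00122607,
        0.00020755, -0.0003876 ]), 'joint_torque': array([ 1.88231625e-04, -4.92571700e+01, -4.05665673e-01, -3.13396955e+01,
       -6.41149934e-02,  3.95936274e-02,  9.24561846e-05]), 'eef_pos': array([203.00681912, 616.91509941, 199.19137094]), 'tcp_rot': array([-3.13987579e+00,  9.24427086e-05,  2.82382106e+00]), 'ft_force': array([-0.20516886, -0.33557186, -0.73054212]), 'moment': array([ 0.00092308, -0.02969106, -0.00885564]), 'gripper_width': 87.29502788071098}
```

View pics/scene0.png

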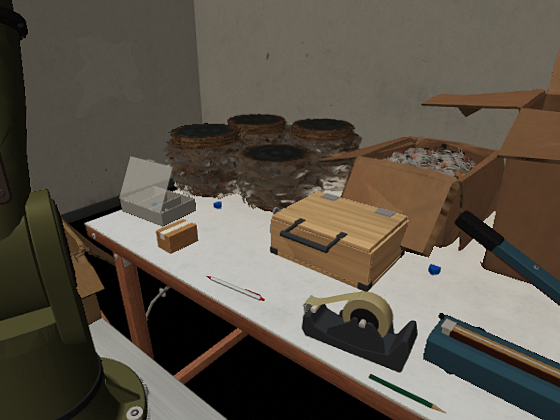

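View pics/top0.png

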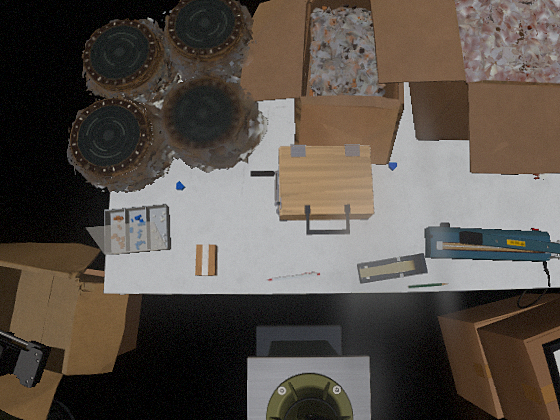

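The scene view shows the chest around (340,240) with its bar at (312,238), the carton at (178,236) and the dispenser at (360,330). In the top view the lid is around (325,182), the bar at (328,234), the black knee grip at (262,173), the carton at (206,260) and the left blue piece at (180,186).

```bash
python3 - <<'E'
from h import *
c=snap('top'); f=c['frame']; P=cloud(c)
hsv=cv2.cvtColor(f,cv2.COLOR_RGB2HSV)
def box(mask,name,z,roi):
    m=np.zeros_like(mask); v0,v1,u0,u1=roi; m[v0:v1,u0:u1]=mask[v0:v1,u0:u1]
    m=cv2.morphologyEx(m.astype(np.uint8),cv2.MORPH_OPEN,np.ones((2,2)))
    cs,_=cv2.findContours(m,cv2.RETR_EXTERNAL,cv2.CHAIN_APPROX_NONE)
    k=max(cs,key=cv2.contourArea).reshape(-1,2)
    W=onz(c,k[:,0],k[:,1],z)[:,:2].astype(np.float32)
    r=cv2.minAreaRect(W)
    mm=np.zeros_like(m);cv2.drawContours(mm,[k.reshape(-1,1,2)],-1,1,-1)
    d=P[...,2][(mm>0)&(c['depth']>0)]
    print(name,'rect',r,'n',len(k),'z med',np.median(d), np.percentile(d,[5,95]))
    print(cv2.boxPoints(r).round(1).tolist())
    return k
H,S,V=[hsv[...,i].astype(int) for i in range(3)]
# lid by depth height
Z=P[...,2]
box((abs(Z-95)<14)&(S>60)&(c['depth']>0),'lid',95,(130,228,265,385))
print('Z at bar',Z[232:238,310:350].mean(), Z[150:215:10,330].round())
box((S>60)&(H<25),'carton',44,(235,285,185,225))
box((H>95)&(H<130)&(S>120),'blue',6,(175,198,165,195))
dark=(V<60)
box(dark,'knee',23,(165,180,245,276))
box(dark,'bar',90,(228,240,295,360))
print('bar posts')
for n,(u,v) in dict(carton=(198,260),bar=(328,234)).items(): print(n,P[v-1:v+2,u].round())
print(hsv[170:178,250:276:4].tolist())
E
```

```text
lid rect ((618.1158447265625, -68.41908264160156), (274.9733581542969, 225.24327087402344), 89.74630737304688) n 588 z med 94.92828342012746 [84.9089936  98.52394673]
[[504.8999938964844, -205.39999389648438], [730.0999755859375, -206.39999389648438], [731.2999877929688, 68.5999984741211], [506.1000061035156, 69.5999984741211]]
Z at bar 47.3210789025818 [96. 96. 94. 96. 94. 94. 93.]
carton rect ((398.5437316894531, 243.08351135253906), (77.30410766601562, 20.747478485107422), 1.1657942533493042) n 75 z med 42.93272528432658 [ 9.42780938 46.75740338]
[[359.70001220703125, 252.6999969482422], [360.1000061035156, 231.89999389648438], [437.3999938964844, 233.5], [437.0, 254.1999969482422]]
blue rect ((607.4689331054688, 345.626708984375), (20.139068603515625, 17.14576530456543), 89.53036499023438) n 20 z med 12.210383562036554 [ 2.20224492 17.16083116]
[[598.7999877929688, 335.6000061035156], [616.0, 335.5], [616.0999755859375, 355.6000061035156], [599.0, 355.79998779296875]]
knee rect ((635.2626342773438, 115.85287475585938), (60.21428298950195, 11.33005428314209), 89.62747192382812) n 51 z med 27.966970090916902 [22.34583685 32.17144315]
[[629.4000244140625, 85.80000305175781], [640.7000122070312, 85.69999694824219], [641.0999755859375, 145.89999389648438], [629.7999877929688, 146.0]]Traceback (most recent call last):
  File "<stdin>", line 25, in <module>
  File "<stdin>", line 8, in box
ValueError: max() iterable argument is empty
```

```bash
python3 - <<'E'
from h import *
c=snap('top'); f=c['frame'][:,:,::-1]
a=cv2.resize(f[135:245,240:390],None,fx=5,fy=5,interpolation=cv2.INTER_NEAREST)
cv2.imwrite('pics/z1.png',a)
a=cv2.resize(f[235:285,180:230],None,fx=8,fy=8,interpolation=cv2.INTER_NEAREST)
cv2.imwrite('pics/z2.png',a)
E
```

```text
(no output)
```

View pics/z1.png

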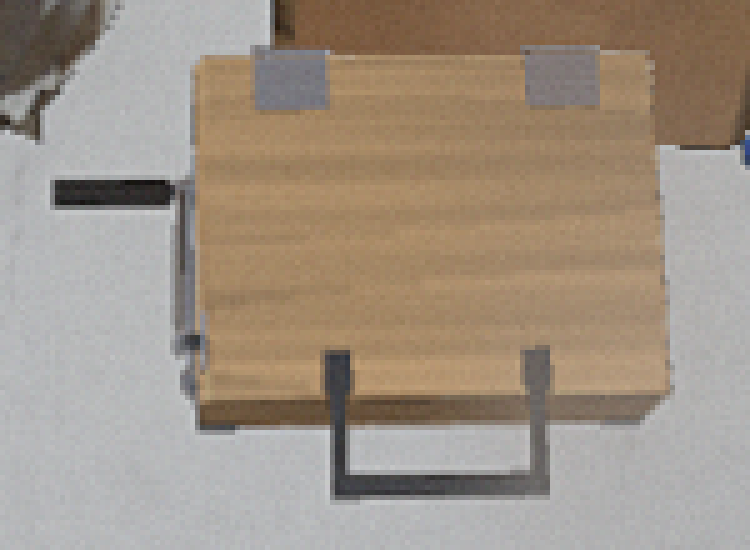

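View pics/z2.png

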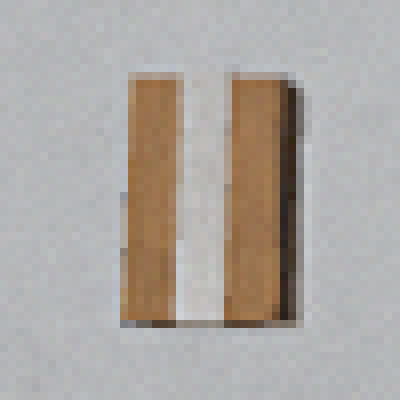

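```bash
python3 - <<'E'
from h import *
c=snap('top')
def q(pts,s,o,z):
    p=np.array(pts,float)/s+o-0.5
    return onz(c,p[:,0],p[:,1],z)[:,:2]
L=q([(197,57),(653,52),(200,396),(671,394)],5,[240,135],95);print(L.round(1).tolist())
TL,TR,BL,BR=L
print('w',np.linalg.norm(TL-TR),np.linalg.norm(BL-BR),'d',np.linalg.norm(TL-BL),np.linalg.norm(TR-BR))
y=lambda v:np.arctan2(v[1],v[0])
print('yaw',y(TL-BL),y(TR-BR),y(TL-TR)-np.pi/2,y(BL-BR)-np.pi/2,'ctr',L.mean(0))
B=q([(333,487),(440,487),(548,487)],5,[240,135],96);print('bar',B.tolist(),y(B[0]-B[2])-np.pi/2)
K=q([(52,192),(172,193)],5,[240,135],28);print('knee',K.tolist(),y(K[0]-K[1])-np.pi/2)
C=q([(128,78),(283,78),(121,322),(277,322)],8,[180,235],44);print('carton',C.tolist(),C.mean(0),np.linalg.norm(C[0]-C[1]),np.linalg.norm(C[0]-C[2]),y(C[0]-C[2]),y(C[1]-C[3]),y(C[0]-C[1])-np.pi/2)
D=q([(0,0)],1,[180.5,186.5],10);print('blue',D)
# scene
s=snap('scene');f=s['frame'][:,:,::-1]
cv2.imwrite('pics/z3.png',cv2.resize(f[180:300,255:415],None,fx=5,fy=5,interpolation=cv2.INTER_NEAREST))
cv2.imwrite('pics/z4.png',cv2.resize(f[190:270,130:230],None,fx=6,fy=6,interpolation=cv2.INTER_NEAREST))
E
```

```text
[[690.0, 71.6], [692.3, -165.5], [512.1, 70.8], [511.7, -165.6]]
w 237.12218545018786 236.35719001886733 d 177.9801475617705 180.6689853915098
yaw 0.0045409792162233965 0.0002991761664821426 0.00970496355790873 -0.0016476710194832656 ctr [601.53241213 -47.17633286]
bar [[465.7894938479916, 5.201698015832285], [465.43205448758613, -47.8288655409071], [465.0339050683707, -101.56010678522374]] -0.007077214233480511
knee [[637.1838389099197, 151.23442898852633], [636.1949353283825, 85.9449337388896]] -0.015145284324099118
carton [[441.65390308110693, 289.86818606608335], [441.54928496219065, 239.1645934105253], [363.03139290842597, 289.8309186522608], [363.0814523828948, 239.40999575814703]] [402.32900833 264.56842347] 50.70370058616596 78.62251900513907 0.0004740043398467222 -0.0031274159038588768 -0.0020633246082395473
blue [[606.45764862 346.05037158]]
```

View pics/z3.png

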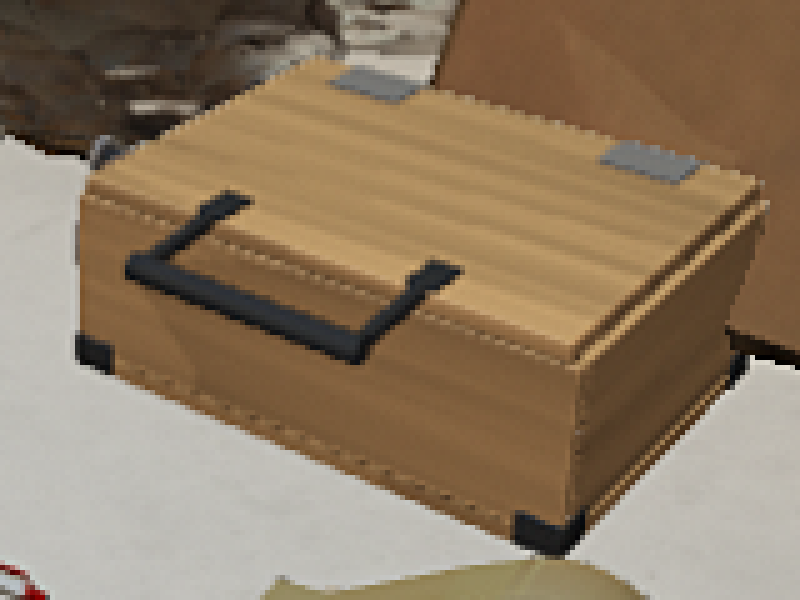

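View pics/z4.png

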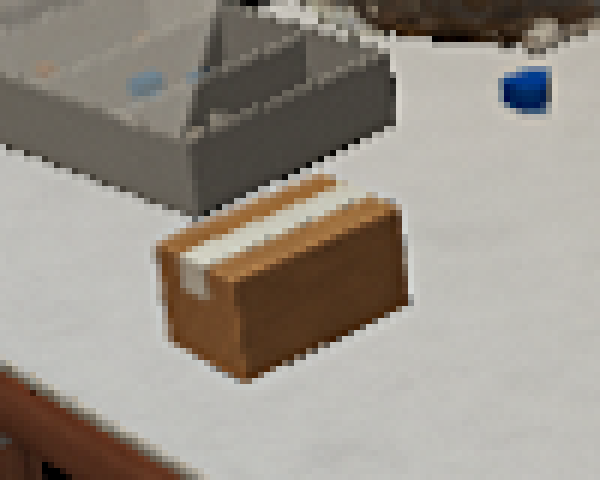

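The scene close-up shows the bar running from about (280,233) to (327,250), with the carton and grey tray well apart. I'll cross-check the bar height from both views and the clearances around the motion.

```bash
python3 - <<'E'
from h import *
c=snap('top'); s=snap('scene')
def tri(pa,pb):
    e1,d1=ray(c,*pa);e2,d2=ray(s,*pb)
    A=np.stack([d1,-d2],1);t=np.linalg.lstsq(A,e2-e1,rcond=None)[0]
    a=e1+d1*t[0];b=e2+d2*t[1];return ((a+b)/2).round(1),np.linalg.norm(a-b).round(1)
g=lambda x,y,s,o:(o[0]+x/s-.5,o[1]+y/s-.5)
print('bar L',tri(g(335,487,5,(240,135)),g(133,268,5,(255,180))))
print('bar R',tri(g(546,487,5,(240,135)),g(358,347,5,(255,180))))
print('lid BL',tri(g(200,396,5,(240,135)),g(88,184,5,(255,180))),'BR',tri(g(671,394,5,(240,135)),g(574,350,5,(255,180))))
print('carton near R',tri(g(277,322,8,(180,235)),g(240,282,6,(130,190))),'far R',tri(g(283,78,8,(180,235)),g(400,205,6,(130,190))))
P=cloud(c);ok=c['depth']>0
def mx(n,x0,x1,y0,y1):
    m=ok&(P[...,0]>x0)&(P[...,0]<x1)&(P[...,1]>y0)&(P[...,1]<y1);print(n,m.sum(),np.percentile(P[...,2][m],[50,99,100]).round())
mx('behind',700,780,-110,10);mx('behind2',780,850,-110,10);mx('left back',640,720,160,260);mx('tray',340,470,300,330);mx('tray2',340,470,330,380);mx('stay right',500,700,100,200)
# four-bar
A=np.array([-75,60.])
for th in [1.1,1.3,1.4,1.44,1.46,1.47,1.48,1.49,1.5]:
    U=np.array([90-150*np.cos(th),90+150*np.sin(th)]);d=U-A;D=np.linalg.norm(d)
    h=np.sqrt(max(118**2-(D/2)**2,0));n=np.array([d[1],-d[0]])/D
    k=A+d/2+n*h;k2=A+d/2-n*h
    print(th,'bar',(90-225*np.cos(th)).round(1),(90+225*np.sin(th)).round(1),'D',D.round(1),'knee',k.round(1),2*np.arcsin(min(1,D/236))-.285,'over',k2.round(1))
E
```

```text
bar L (array([465.9,   4.7,  89.2]), np.float64(2.4))
bar R (array([ 465.2, -100.8,   92. ]), np.float64(1.0))
lid BL (array([513.7,  70.4,  88.5]), np.float64(1.2)) BR (array([ 511.4, -165.1,   93.5]), np.float64(1.9))
carton near R (array([363.2, 239.4,  43.6]), np.float64(0.3)) far R (array([440.8, 239.4,  45.3]), np.float64(1.5))
behind 2096 [124. 171. 173.]
behind2 1004 [153. 176. 177.]
left back 1852 [131. 145. 146.]
tray 525 [0. 5. 7.]
tray2 985 [  1. 108. 117.]
stay right 2977 [  1. 142. 146.]
1.1 bar -12.1 290.5 D 190.2 knee [ 33.6 106.3] 1.590129819356288 over [-86.6 177.4]
1.3 bar 29.8 306.8 D 214.6 knee [ 27.4 118.7] 1.9984303623547321 over [-52.5 175.8]
1.4 bar 51.8 311.7 D 226.0 knee [ 21.5 127.9] 2.2725987620415595 over [-32.  169.9]
1.44 bar 60.7 313.1 D 230.4 knee [ 17.5 133.3] 2.4207102360126274 over [-22.1 165.5]
1.46 bar 65.1 313.6 D 232.6 knee [ 14.6 136.8] 2.5160309390044913 over [-16.2 162.3]
1.47 bar 67.4 313.9 D 233.7 knee [ 12.7 139. ] 2.574892044497542 over [-12.8 160.2]
1.48 bar 69.6 314.1 D 234.7 knee [ 10.  141.8] 2.6492756530266868 over [ -8.6 157.6]
1.49 bar 71.8 314.3 D 235.8 knee [  5.2 146.6] 2.7737829978880115 over [ -2.3 152.9]
1.5 bar 74.1 314.4 D 236.9 knee [  2.2 149.8] 2.856592653589793 over [  2.2 149.8]
```

Emit:
move_arm(deltas=[1,2.3,-3.7,0,-0.09,1,4.6,-7.4,0,-0.18,1,6.9,-11.1,0,-0.27,1,9.2,-14.8,0,-0.36,1,11.5,-18.5,0,-0.45,1,13.8,-22.2,0,-0.54,1,16.1,-25.9,0,-0.63,1,18.4,-29.6,0,-0.72,1,20.7,-33.3,0,-0.81,1,23,-37,0,-0.9])

```text
t: 1.65
eef_pos: [433.8, 246.2, 200.5]
tcp_rot: [3.141, -0.0, 1.921]
ft_force: [0.1, 0.3, -0.1]
gripper_width: 87.0
```

Emit:
move_arm(deltas=[0.45,1,-5,0,-0.06,0.45,1.5,-10,0,-0.12,0.45,2,-15,0,-0.18,0.45,2.5,-20,0,-0.24,0.45,3,-25,0,-0.3,0.45,3.2,-29.5,0,-0.353,0.45,3.2,-29.5,-3,-0.353,0.45,3.2,-29.5,-7,-0.353,0.45,3.2,-29.5,-7,-0.353])

```text
t: 2.78
eef_pos: [462.7, -47.7, 128.1]
tcp_rot: [-3.136, 0.001, 1.57]
ft_force: [-0.4, 1.3, 0.7]
gripper_width: 39.4
```

```bash
python3 - <<'E'
from h import *
s=snap('scene');f=s['frame'][:,:,::-1]
cv2.imwrite('pics/a1.png',cv2.resize(f[100:300,215:415],None,fx=3,fy=3))
print(state()['eef_pos'],state()['tcp_rot'],state()['gripper_width'])
E
```

```text
[464.39232502 -47.60825832 129.97053834] [-3.13974162e+00  4.48242394e-04  1.57064641e+00] 39.47416784176857
```

View pics/a1.png

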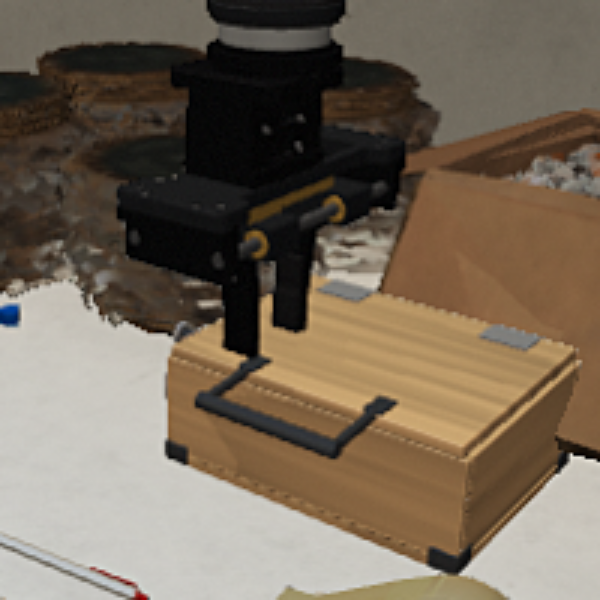

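The fingers hang above the bar, straddling it across x. I'll lower and pinch.

Emit:
move_arm(deltas=[0.45,0,0,-2.5,0,0.45,0,0,-5.1,0,0.45,0,0,-5.1,0,0,0,0,-5.1,0,0,0,0,-5.1,0,0,0,0,-5.1,0,0,0,0,-5.1,0], newtons=15)

```text
t: 3.7
eef_pos: [465.4, -47.5, 79.6]
tcp_rot: [3.141, -0.0, 1.571]
ft_force: [0.1, 0.3, 0.6]
gripper_width: 6.8
```

```bash
python3 - <<'E'
from h import *
s=snap('scene');f=s['frame'][:,:,::-1]
cv2.imwrite('pics/a2.png',cv2.resize(f[160:280,235:375],None,fx=5,fy=5))
c=snap('top');f=c['frame'][:,:,::-1]
cv2.imwrite('pics/a3.png',cv2.resize(f[135:255,250:390],None,fx=4,fy=4))
print(state()['eef_pos'],state()['tcp_rot'],state()['gripper_width'])
E
```

```text
[465.18760401 -47.53456454  79.32629319] [ 3.14135316e+00 -4.55826627e-05  1.57077007e+00] 2.699928755286965
```

View pics/a2.png

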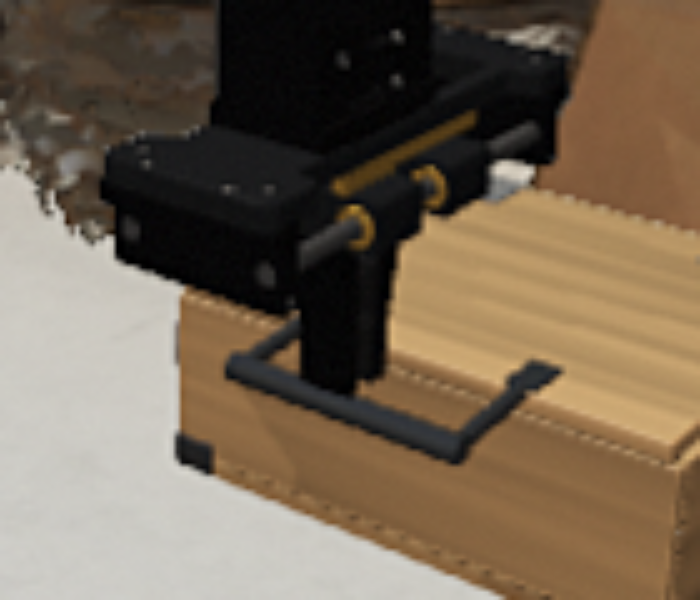

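View pics/a3.png

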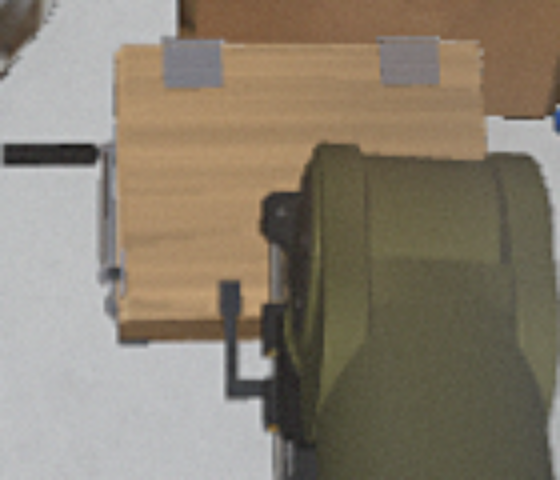

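Width 2.7 mm: the pinch missed the bar. The scene picture shows the fingers behind it, with the bar passing in front of the tips at (302,239). I'll compare projected TCP with the picture.

```bash
python3 - <<'E'
from h import *
s=snap('scene');c=snap('top')
T=state()['eef_pos']; print(T)
tip=T-[0,0,8]
for n,p in dict(tip=tip,tcp=T,barC=[465.4,-47.8,90],barL=[465.6,5,90],barR=[465,-101,90]).items():
    print(n,'scene',proj(s,p).round(1),'zoom',((proj(s,p)-[235,160]+.5)*5).round(),'top',proj(c,p).round(1), ((proj(c,p)-[250,135]+.5)*4).round())
P=cloud(s)
for u,v in [(302,236),(303,232),(305,225),(284,234),(318,246),(312,243),(309,240)]: print((u,v),P[v,u].round(1))
E
```

```text
[465.13053972 -47.54003921  79.21866095]
tip scene [[302.5 249.4]] zoom [[340. 450.]] top [[326.3 233.3]] [[307. 395.]]
tcp scene [[302.6 245.8]] zoom [[341. 431.]] top [[326.7 232.9]] [[309. 394.]]
barC scene [[303.  240.9]] zoom [[342. 407.]] top [[327.2 232.2]] [[311. 391.]]
barL scene [[281.5 232.7]] zoom [[235. 366.]] top [[306.  232.3]] [[226. 391.]]
barR scene [[326.3 249.9]] zoom [[459. 452.]] top [[348.5 232.2]] [[396. 391.]]
(302, 236) [455.1 -52.4 106.5]
(303, 232) [455.3 -54.3 115.5]
(305, 225) [453.6 -59.4 132.3]
(284, 234) [458.6  -6.9  93.9]
(318, 246) [460.2 -85.6  94.7]
(312, 243) [462.1 -70.8  95. ]
(309, 240) [466.7 -60.7  95.9]
```

```bash
python3 - <<'E'
from h import *
s=snap('scene')
# a1 state: tcp (464.4,-47.6,130) w 39.5
for x in (430,444.5,484,499):
  for y in (-57,-38):
    for z in (122,): print('a1',x,y,z,((proj(s,[x,y,z])-[215,100]+.5)*3).round())
for x in (449,464,466,481):
  for y in (-57,-38): print('a2 tip z71',x,y,((proj(s,[x,y,71.2])-[235,160]+.5)*5).round(), 'z97',((proj(s,[x,y,97])-[235,160]+.5)*5).round())
P=cloud(s)
for v in range(226,252,2): print(v,P[v,300].round(),P[v,303].round(),P[v,306].round(),P[v,309].round())
print(state())
E
```

```text
a1 430 -57 122 [[245. 404.]]
a1 430 -38 122 [[220. 395.]]
a1 444.5 -57 122 [[259. 396.]]
a1 444.5 -38 122 [[234. 387.]]
a1 484 -57 122 [[296. 373.]]
a1 484 -38 122 [[271. 365.]]
a1 499 -57 122 [[309. 365.]]
a1 499 -38 122 [[285. 357.]]
a2 tip z71 449 -57 [[335. 474.]] z97 [[337. 415.]]
a2 tip z71 449 -38 [[295. 458.]] z97 [[296. 399.]]
a2 tip z71 464 -57 [[358. 459.]] z97 [[360. 400.]]
a2 tip z71 464 -38 [[318. 443.]] z97 [[320. 384.]]
a2 tip z71 466 -57 [[361. 457.]] z97 [[364. 398.]]
a2 tip z71 466 -38 [[322. 441.]] z97 [[323. 383.]]
a2 tip z71 481 -57 [[384. 441.]] z97 [[386. 383.]]
a2 tip z71 481 -38 [[344. 426.]] z97 [[346. 368.]]
226 [456. -47. 125.] [453. -56. 129.] [457. -59. 129.] [470. -57. 123.]
228 [456. -47. 121.] [455. -54. 124.] [456. -60. 125.] [469. -58. 120.]
230 [457. -46. 117.] [455. -55. 120.] [458. -59. 120.] [470. -57. 115.]
232 [456. -47. 112.] [457. -53. 114.] [458. -59. 116.] [471. -57. 110.]
234 [455. -48. 109.] [455. -55. 112.] [458. -60. 112.] [471. -57. 106.]
236 [455. -48. 105.] [457. -53. 106.] [458. -60. 108.] [511. -31.  76.]
238 [463. -42.  95.] [46
[... 477 characters left out ...]
.]
{'t': 3.95, 'q': array([-0.5594687 ,  0.02189024,  0.61668683,  2.05536117, -0.01438647,
        1.06840414,  0.06402798]), 'dq': array([ 2.91943851e-05,  1.98635568e-03,  9.87918606e-04, -7.62040864e-04,
        2.08877606e-05, -1.31873310e-04, -1.97163542e-04]), 'joint_torque': array([ 1.23592712e-03, -2.34342760e+01,  3.75041915e-01, -2.79812533e+01,
       -5.28422522e-02,  4.29678115e-02, -2.77171885e-04]), 'eef_pos': array([465.10906795, -47.52701113,  79.16908176]), 'tcp_rot': array([3.14158353e+00, 5.11564567e-05, 1.57079159e+00]), 'ft_force': array([1.05967891, 0.30593035, 0.52972769]), 'moment': array([-0.13007793,  0.0534661 ,  0.02212381]), 'gripper_width': 0.4151872871008742}
```

```bash
python3 - <<'E'
from h import *
s=snap('scene');P=cloud(s)
f=s['frame'][:,:,::-1]
cv2.imwrite('pics/a4.png',cv2.resize(f[160:250,235:375],None,fx=5,fy=5,interpolation=cv2.INTER_NEAREST))
m=(s['depth']>0)&(s['frame'].max(2)<60)
for u in (262,275,290): 
    for v in range(190,226,4): print((u,v),P[v,u].round(),s['frame'][v,u])
Q=P[150:235,250:350][m[150:235,250:350]]
Q=Q[(Q[:,0]<620)&(Q[:,2]>96)]
print(np.percentile(Q,[1,50,99],axis=0).round())
E
```

```text
(262, 190) [378. -23. 215.] [39 39 39]
(262, 194) [370. -30. 212.] [18 17 20]
(262, 198) [369. -31. 206.] [17 17 17]
(262, 202) [372. -28. 197.] [4 4 6]
(262, 206) [379. -21. 185.] [36 36 34]
(262, 210) [379. -21. 178.] [6 4 6]
(262, 214) [648. 219.   1.] [186 181 171]
(262, 218) [628. 201.   2.] [200 196 187]
(262, 222) [611. 186.   1.] [204 201 192]
(275, 190) [392. -39. 215.] [28 28 30]
(275, 194) [ -79. -429.  459.] [28 28 29]
(275, 198) [370. -57. 213.] [19 20 20]
(275, 202) [371. -57. 205.] [17 17 18]
(275, 206) [371. -56. 198.] [9 7 9]
(275, 210) [378. -50. 187.] [7 7 8]
(275, 214) [378. -51. 179.] [6 6 7]
(275, 218) [508.  57.  91.] [64 46 30]
(275, 222) [509.  58.  80.] [135  99  64]
(290, 190) [409. -58. 214.] [29 29 31]
(290, 194) [393. -70. 215.] [28 28 29]
(290, 198) [380. -80. 215.] [27 28 29]
(290, 202) [374. -85. 212.] [14 15 17]
(290, 206) [374. -85. 205.] [17 16 18]
(290, 210) [373. -86. 199.] [5 3 5]
(290, 214) [379. -81. 188.] [7 7 7]
(290, 218) [377. -82. 182.] [3 4 5]
(290, 222) [378. -82. 175.] [0 0 3]
[[370. -86. 110.]
 [423. -65. 214.]
 [550. -14. 277.]]
```

View pics/a4.png

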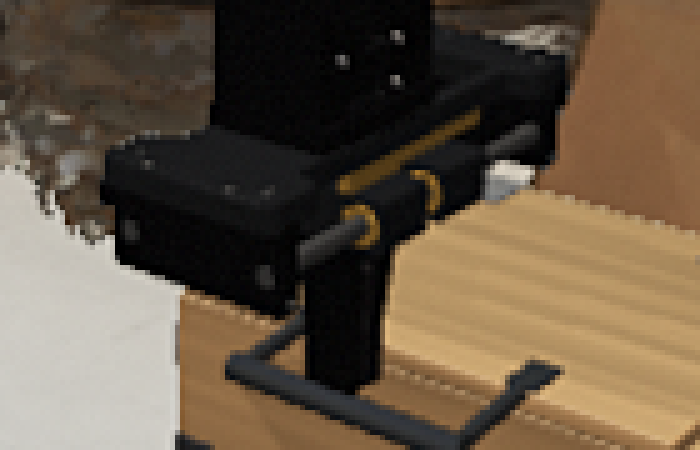

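The pictures agree in x and y, but the gripper really stands about 32 mm higher than its reported z. The body underside is at 174 where 141 was expected, and the tips are at about 103 where 71 was expected. The bar was missed from above, so I'll open, go 3.2 cm lower and pinch.

Emit:
move_arm(deltas=[0.45,0,0,0,0,0.45,0,0,0,0,0.45,0,0,0,0,0.45,0,0,-1.6,0,0.45,0,0,-3.2,0,0.45,0,0,-3.2,0])

```text
t: 4.75
eef_pos: [463.2, -47.7, 45.1]
tcp_rot: [-3.137, 0.001, 1.571]
ft_force: [0.0, -0.9, -0.1]
gripper_width: 38.8
```

```bash
python3 - <<'E'
from h import *
s=snap('scene');f=s['frame'][:,:,::-1]
cv2.imwrite('pics/a5.png',cv2.resize(f[160:280,235:375],None,fx=5,fy=5))
E
```

```text
(no output)
```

View pics/a5.png

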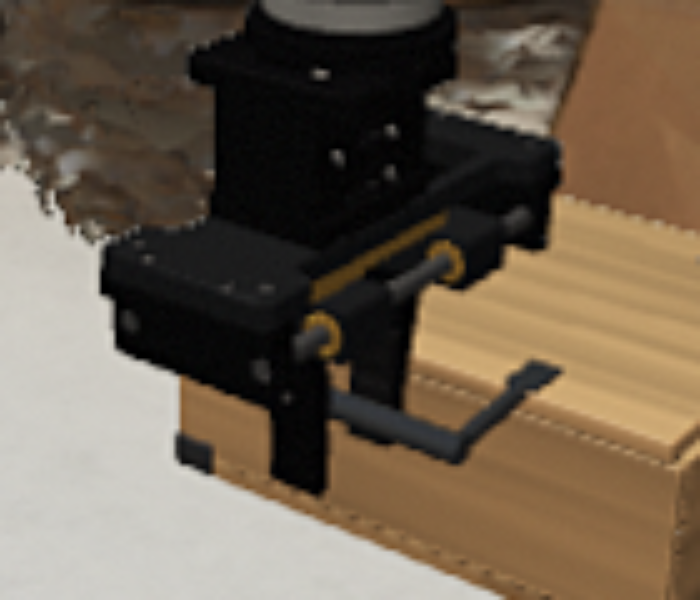

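The bar now passes between the fingers, so I'll close on it.

Emit:
move_arm(deltas=[0,0,0,0,0,0,0,0,0,0,0,0,0,0,0,0,0,0,0,0,0,0,0,0,0], newtons=15)

```text
t: 5.42
eef_pos: [465.6, -47.5, 47.5]
tcp_rot: [3.14, -0.0, 1.571]
ft_force: [1.3, 0.7, 0.5]
gripper_width: 11.3
```

Emit:
move_arm(deltas=[0,0.03,0,1.12,0,0,0.25,0,3.36,0,0,0.7,0,5.57,0,0,1.37,0,7.72,0,0,2.24,0,9.79,0,0,3.32,0,11.76,0,0,4.59,0,13.62,0,0,6.04,0,15.34,0,0,7.65,0,16.9,0,0,9.41,0,18.3,0])

```text
t: 6.68
eef_pos: [555.9, -46.8, 231.1]
tcp_rot: [-3.134, -0.002, 1.571]
ft_force: [-7.6, 0.9, 5.5]
gripper_width: 11.7
```

Emit:
move_arm(deltas=[0,1.9,0,1.22,0,0,3.9,0,2.24,0,0,6,0,3.05,0,0,7.51,0,3.5,0,0,8.82,0,3.79,0,0,9.71,0,3.95,0,0,10.38,0,4.04,0,0,10.83,0,4.09,0,0,10.83,0,4.09,0,0,10.83,0,4.09,0])

```text
t: 7.92
eef_pos: [667.2, -46.3, 272.1]
tcp_rot: [-3.142, -0.002, 1.572]
ft_force: [-2.1, 3.3, 5.5]
gripper_width: 11.4
```

```bash
python3 - <<'E'
from h import *
s=snap('scene','b1.png');c=snap('top','b2.png')
print(state()['eef_pos'],state()['ft_force'],state()['gripper_width'])
E
```

```text
[667.20511788 -46.38781971 272.15114266] [-3.0209862  2.8528875  5.0632763] 11.285041504842207
```

View pics/b1.png

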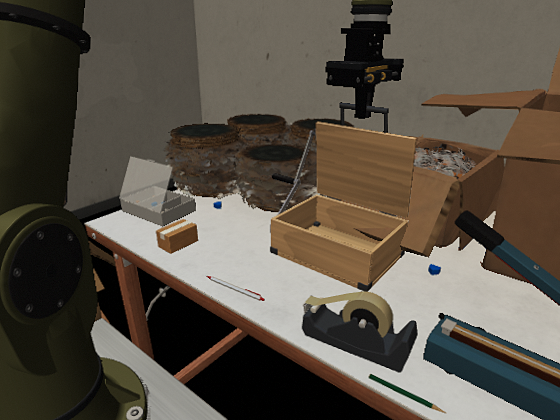

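View pics/b2.png

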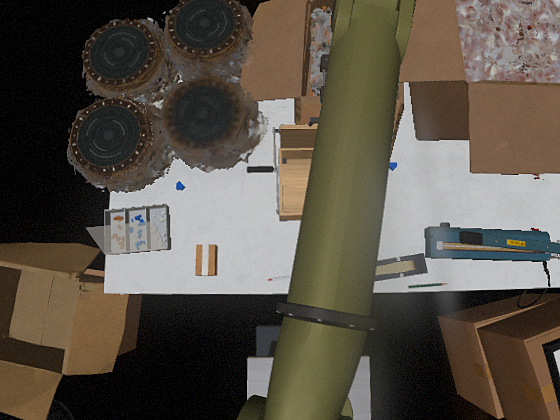

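The top view shows the knee grip at (260,169). The scene view shows the lid near vertical with the stay nearly straight and still sagging back. I'll let go of the bar and go up.

Emit:
move_arm(deltas=[0.45,0,0,0,0,0.45,0,0,0,0,0.45,0,0,0,0,0.45,0,0,3,0,0.45,0,0,7,0,0.45,-2,6,7,0,0.45,-4,12,7,0,0.45,-5.4,18.2,7,0,0.45,-5.4,18.2,7,0])

```text
t: 9.15
eef_pos: [611.9, 142.3, 340.3]
tcp_rot: [-3.14, -0.003, 1.582]
ft_force: [-0.1, 0.3, -0.3]
gripper_width: 39.4
```

```bash
python3 - <<'E'
from h import *
s=snap('scene','b3.png');c=snap('top','b4.png')
cv2.imwrite('pics/b3z.png',cv2.resize(s['frame'][60:280,240:420,::-1],None,fx=3.5,fy=2.7,interpolation=cv2.INTER_NEAREST))
cv2.imwrite('pics/b4z.png',cv2.resize(c['frame'][100:240,230:390,::-1],None,fx=4,fy=4,interpolation=cv2.INTER_NEAREST))
print(state()['eef_pos'],state()['ft_force'],state()['gripper_width'])
E
```

```text
[613.37313979 135.26656602 340.80405249] [-0.18978435 -0.51375166 -0.4981782 ] 39.19599854394838
```

View pics/b3z.png

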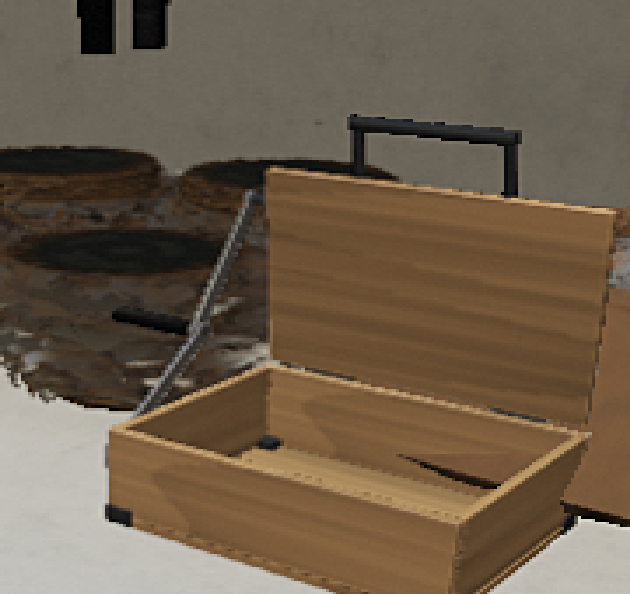

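View pics/b4z.png

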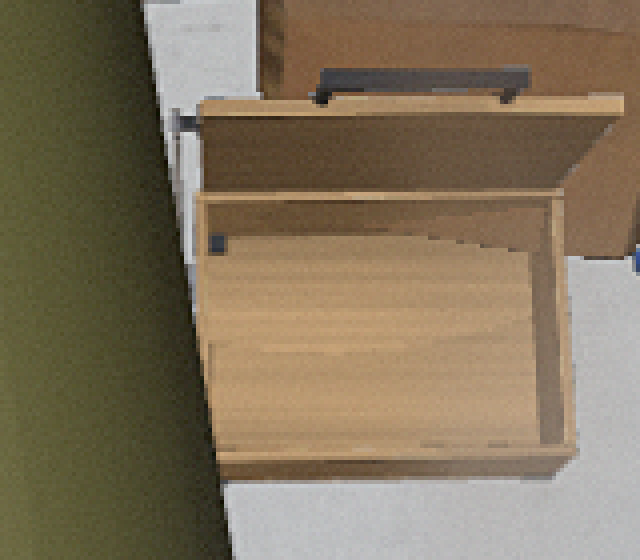

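The lid stands by itself. The knee grip runs from about (272,177) to (294,181) in the scene view. I'll triangulate it against the earlier top view.

```bash
python3 - <<'E'
from h import *
b2=cv2.imread('pics/b2.png')
cv2.imwrite('pics/b2z.png',cv2.resize(b2[140:195,235:295],None,fx=8,fy=8,interpolation=cv2.INTER_NEAREST))
s=snap('scene')
v=cv2.cvtColor(s['frame'],cv2.COLOR_RGB2GRAY)[165:190,262:300]
cv2.imwrite('pics/b3y.png',cv2.resize(s['frame'][160:200,262:312,::-1],None,fx=10,fy=10,interpolation=cv2.INTER_NEAREST))
E
```

```text
(no output)
```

View pics/b2z.png

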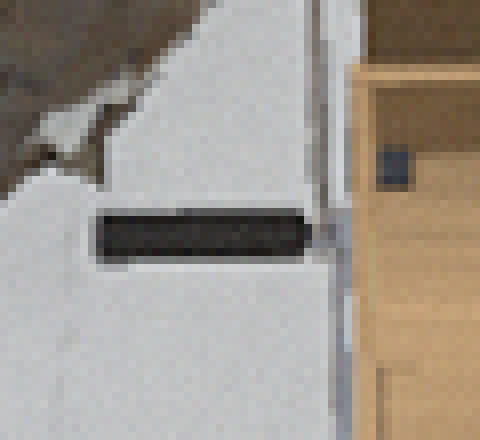

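View pics/b3y.png

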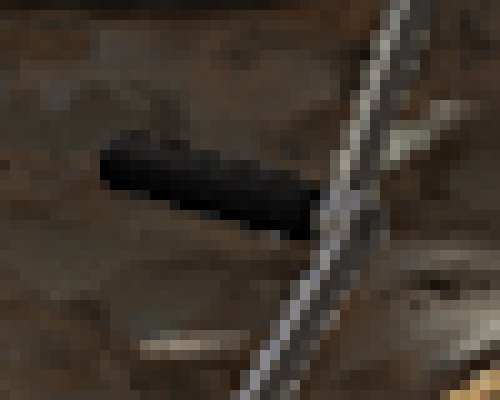

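```bash
python3 - <<'E'
from h import *
c=snap('top'); s=snap('scene')
def tri(pa,pb):
    e1,d1=ray(c,*pa);e2,d2=ray(s,*pb)
    A=np.stack([d1,-d2],1);t=np.linalg.lstsq(A,e2-e1,rcond=None)[0]
    a=e1+d1*t[0];b=e2+d2*t[1];return ((a+b)/2).round(1),np.linalg.norm(a-b).round(1)
g=lambda x,y,s,o:(o[0]+x/s-.5,o[1]+y/s-.5)
print('out',tri(g(97,237,8,(235,140)),g(104,168,10,(262,160))))
print('in',tri(g(308,234,8,(235,140)),g(312,212,10,(262,160))))
# bar via b4z and b3z
G=lambda x,y:(240+x/3.5-.5,60+y/2.7-.5)
print('barL',tri(g(322,82,4,(230,100)),G(352,122)),'barR',tri(g(528,80,4,(230,100)),G(518,137)))
P=cloud(s); print(P[178,275:292:4].round())
E
```

```text
out (array([615.1, 152.2, 134.1]), np.float64(4.0))
in (array([614.2,  87.7, 138.3]), np.float64(4.9))
barL (array([666.8,   6.9, 314.2]), np.float64(1.7)) barR (array([668.2, -99.8, 315.1]), np.float64(0.1))
[[607. 138. 135.]
 [609. 127. 137.]
 [607. 114. 140.]
 [608. 103. 143.]
 [610.  93. 145.]]
```

The grip is at x ≈ 613.5, z ≈ 138, as the linkage predicts for lid 1.465. I'll lower the open fingers astride it.

Emit:
move_arm(deltas=[0.45,0,0,-5,0,0.45,0,0,-10,0,0.45,0,0,-15,0,0.45,0,0,-18,0,0.45,0,0,-21,0,0.45,0,0,-24.4,0,0.45,0,0,-24.4,0,0.45,0,0,-24.4,0])

```text
t: 10.4
eef_pos: [614.7, 133.3, 98.5]
tcp_rot: [3.14, -0.0, 1.569]
ft_force: [0.1, -0.2, 0.4]
gripper_width: 39.1
```

```bash
python3 - <<'E'
from h import *
s=snap('scene')
cv2.imwrite('pics/c1.png',cv2.resize(s['frame'][120:240,230:350,::-1],None,fx=5,fy=5))
print(state()['eef_pos'],state()['ft_force'],state()['gripper_width'])
E
```

```text
[615.01694912 133.7743476   98.98303095] [ 0.43451856 -0.21702718  0.50924302] 39.13908276358118
```

View pics/c1.png

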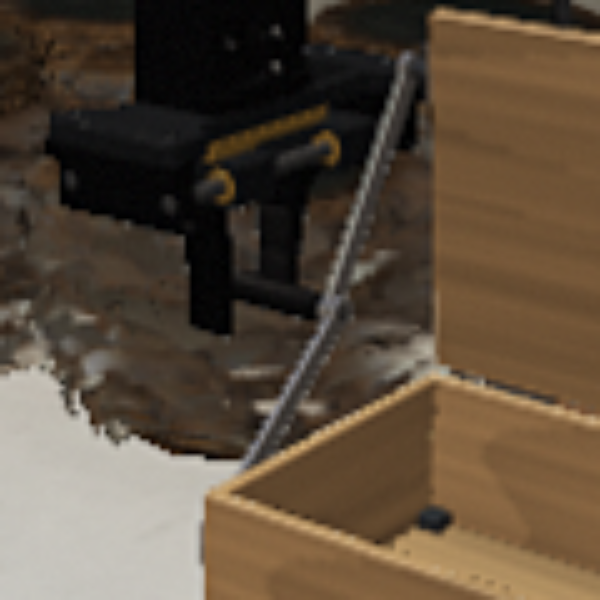

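Both fingers straddle the grip. I'll narrow the gap and push towards -x and up.

Emit:
move_arm(deltas=[0.28,0,0,0,0,0.28,0,0,0,0,0.28,-0.4,0,0,0,0.28,-0.8,0,0.4,0,0.28,-1.2,0,0.8,0,0.28,-1.5,0,1.1,0,0.28,-1.8,0,1.4,0,0.28,-1.8,0,1.4,0])

```text
t: 11.45
eef_pos: [596.3, 134.5, 112.2]
tcp_rot: [3.139, -0.001, 1.571]
ft_force: [5.3, -0.1, 3.7]
gripper_width: 24.3
```

Emit:
move_arm(deltas=[0.28,-0.2,0,0.2,0,0.28,-0.4,0,0.4,0,0.28,-0.6,0,0.6,0,0.28,-0.6,0,0.6,0])

```text
t: 11.95
eef_pos: [589.8, 134.6, 117.5]
tcp_rot: [3.141, -0.0, 1.571]
ft_force: [4.1, 0.1, 3.1]
gripper_width: 24.6
```

```bash
python3 - <<'E'
from h import *
s=snap('scene')
cv2.imwrite('pics/c2.png',cv2.resize(s['frame'][100:240,230:370,::-1],None,fx=4,fy=4))
print(state()['eef_pos'],state()['ft_force'],state()['gripper_width'])
E
```

```text
[589.74052913 134.52972036 117.27088519] [ 4.72592467 -0.07802375  3.79114689] 24.548259438454
```

View pics/c2.png

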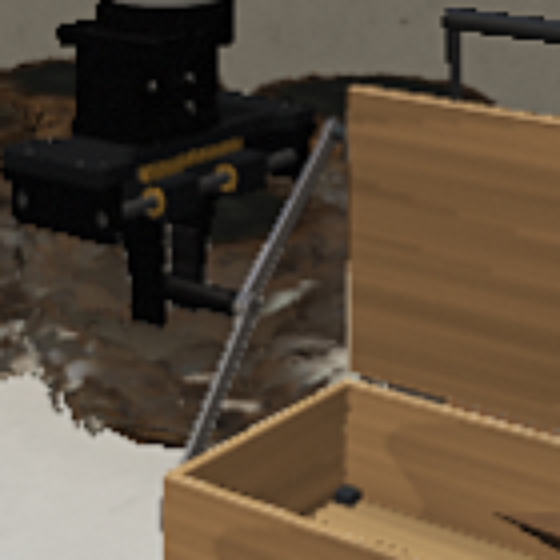

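The force is still low and the links look nearly straight, so I'll keep going in small steps.

Emit:
move_arm(deltas=[0.28,-0.15,0,0.13,0,0.28,-0.3,0,0.26,0,0.28,-0.3,0,0.26,0])

```text
t: 12.38
eef_pos: [586.1, 134.5, 119.6]
tcp_rot: [-3.141, 0.0, 1.571]
ft_force: [4.2, -0.2, 2.8]
gripper_width: 24.5
```

Emit:
move_arm(deltas=[0.28,-0.15,0,0.13,0,0.28,-0.15,0,0.13,0,0.28,-0.15,0,0.13,0])

```text
t: 12.75
eef_pos: [584.7, 134.5, 120.7]
tcp_rot: [-3.141, 0.0, 1.571]
ft_force: [4.3, 0.8, 0.9]
gripper_width: 24.4
```

Emit:
move_arm(deltas=[0.28,-0.15,0,0.13,0,0.28,-0.3,0,0.26,0,0.28,-0.3,0,0.26,0])

```text
t: 13.12
eef_pos: [584.4, 134.1, 122.2]
tcp_rot: [3.136, 0.001, 1.57]
ft_force: [14.5, 0.9, -10.2]
gripper_width: 25.0
```

Emit:
move_arm(deltas=[0.28,-0.15,0,0.13,0,0.28,-0.3,0,0.26,0,0.28,-0.3,0,0.26,0])

```text
t: 13.5
eef_pos: [584.3, 133.4, 124.8]
tcp_rot: [3.13, 0.002, 1.57]
ft_force: [22.7, 0.8, -16.5]
gripper_width: 24.4
```

```bash
python3 - <<'E'
from h import *
s=snap('scene')
cv2.imwrite('pics/c3.png',cv2.resize(s['frame'][100:240,230:370,::-1],None,fx=4,fy=4))
print(state()['eef_pos'],state()['ft_force'],state()['gripper_width'])
E
```

```text
[584.31540407 133.46418503 124.74469759] [ 21.61000936   0.95466772 -15.94261855] 24.540546999687848
```

View pics/c3.png

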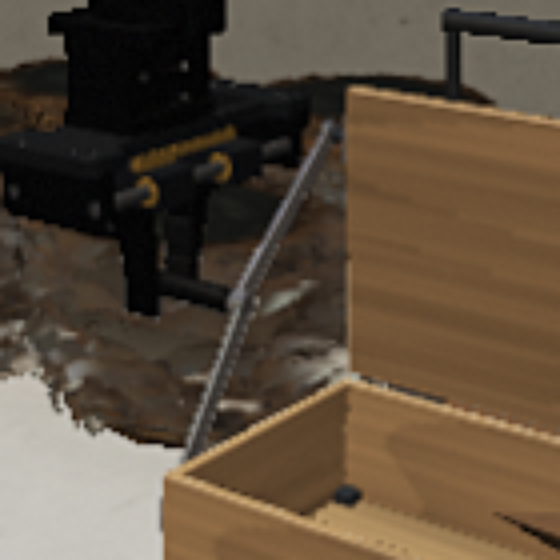

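The force rose to 27 N against the stop, so the knee is at its lock. I'll centre on the pin, open, rise and check.

Emit:
move_arm(deltas=[0.28,0.5,0,-0.2,0,0.28,0.95,0,-0.4,0,0.45,0.95,0,-0.4,0,0.45,0.95,0,-0.4,0,0.45,0.95,0,2,0,0.45,0.95,0,6,0,0.45,0.95,0,11,0,0.45,0.95,2,16,0,0.45,0.95,6,19,0,0.45,0.95,6,19,0])

```text
t: 14.8
eef_pos: [588.4, 199.5, 318.5]
tcp_rot: [3.139, -0.004, 1.578]
ft_force: [0.8, 0.8, -1.0]
gripper_width: 39.2
```

```bash
python3 - <<'E'
from h import *
s=snap('scene')
cv2.imwrite('pics/c4.png',cv2.resize(s['frame'][100:240,230:370,::-1],None,fx=4,fy=4,interpolation=cv2.INTER_NEAREST))
print(state()['eef_pos'],state()['ft_force'],state()['gripper_width'])
E
```

```text
[588.15738015 196.46282049 316.83358225] [ 0.23239318 -1.25224542 -1.26144585] 39.289033506184246
```

View pics/c4.png

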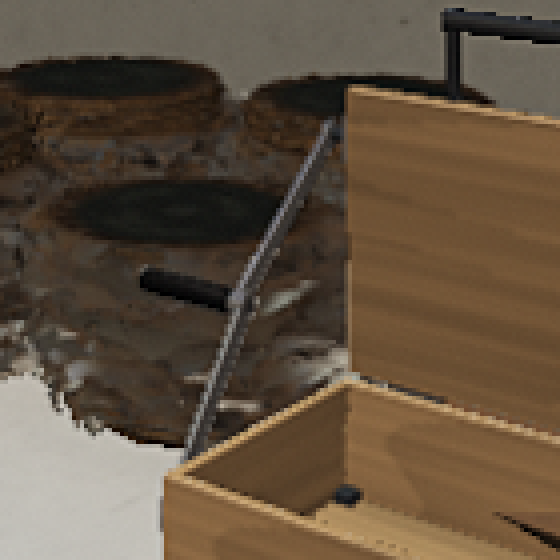

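The knee now bends the other way: it lies left of the chord, at about (290,175). I'll check its position numerically.

```bash
python3 - <<'E'
from h import *
s=snap('scene');c=snap('top')
C=np.array([600.5,-47.5,0])
for k in (2.8,2.857,2.95,3.0,3.05,3.10):
    D=236*np.sin((k+.285)/2) if k<2.857 else 236*np.sin((k+.285)/2)
    # lid angle from D: U on circle r150 about H(90,90), distance D from A
    from scipy.optimize import brentq
    A=np.array([-75,60.])
    f=lambda th:np.hypot(90-150*np.cos(th)+75,30+150*np.sin(th))-min(D,235.99)
    th=brentq(f,0.5,1.51);U=np.array([90-150*np.cos(th),90+150*np.sin(th)]);d=U-A;Dn=np.linalg.norm(d);h=np.sqrt(max(118**2-Dn**2/4,0))*(1 if k<2.857 else -1)
    K=A+d/2+h*np.array([d[1],-d[0]])/Dn
    o=proj(s,C+[K[0],198,K[1]]);i=proj(s,C+[K[0],134,K[1]])
    z=lambda p:((p-[230,100]+.5)*4).round()[0]
    print(k,th.round(3),K.round(1),'outer',z(o),'inner',z(i))
P=cloud(s);v=[(173,270),(174,276),(174,282)]
print([P[a].round() for a in v])
E
```

```text
Traceback (most recent call last):
AttributeError: 'float' object has no attribute 'round'
```

```bash
cat > kn.py <<'E'
from h import *
from scipy.optimize import brentq
C=np.array([600.5,-47.5,0]); A=np.array([-75,60.])
def knee(k):
    D=min(236*np.sin((k+.285)/2),235.99)
    th=brentq(lambda th:np.hypot(165-150*np.cos(th),30+150*np.sin(th))-D,0.01,1.51)
    U=np.array([90-150*np.cos(th),90+150*np.sin(th)]);d=U-A;Dn=np.linalg.norm(d)
    h=np.sqrt(max(118**2-Dn**2/4,0))*(1 if k<2.857 else -1)
    return th,A+d/2+h*np.array([d[1],-d[0]])/Dn
E
python3 - <<'E'
from kn import *
s=snap('scene')
for k in (2.575,2.857,2.95,3.0,3.05,3.10):
    th,K=knee(k)
    z=lambda p:((p-[230,100]+.5)*4).round()[0]
    print(k,round(th,3),K.round(1),'outer',z(proj(s,C+[K[0],198,K[1]])),'inner',z(proj(s,C+[K[0],134,K[1]])))
P=cloud(s);v=[(169,270),(171,276),(173,282)]
print([P[a].round() for a in v])
E
```

```text
2.575 1.47 [ 12.7 139. ] outer [173. 300.] inner [258. 324.]
2.857 1.492 [  0.8 150.5] outer [160. 287.] inner [245. 311.]
2.95 1.489 [ -2.8 153.3] outer [156. 284.] inner [242. 308.]
3.0 1.486 [ -5.3 155.2] outer [153. 282.] inner [239. 306.]
3.05 1.482 [ -7.9 157.1] outer [150. 281.] inner [236. 304.]
3.1 1.476 [-10.6 158.9] outer [147. 279.] inner [233. 302.]
[array([583., 133., 165.]), array([584., 116., 163.]), array([583.,  98., 163.])]
```

The pin's picture position fits 3.10, so the stay is locked. Next is the carton: I'll go above it, turn the jaws to y and re-check its position and the tray.

Emit:
move_arm(deltas=[0.9,-3.5,1.4,0,0.18,0.9,-7,2.8,0,0.36,0.9,-10.5,4.2,0,0.54,0.9,-14,5.6,-4,0.72,0.9,-17,7,-8,0.9,0.9,-18.6,7,-12,1.08,0.9,-18.6,7,-16,1.26,0.9,-18.6,7,-19,1.44,0.9,-18.6,7,-21,1.571,0.9,-18.6,7,-21,1.571])

```text
t: 16.25
eef_pos: [401.1, 262.1, 104.1]
tcp_rot: [-3.138, -0.004, 3.139]
ft_force: [0.4, -0.0, -0.5]
gripper_width: 78.1
```

```bash
python3 - <<'E'
from h import *
s=snap('scene')
cv2.imwrite('pics/d1.png',cv2.resize(s['frame'][130:270,120:260,::-1],None,fx=4,fy=4))
c=snap('top','d2.png')
st=state();print(st['eef_pos'],st['tcp_rot'],st['gripper_width'],st['q'])
P=cloud(s);
m=(P[...,0]>360)&(P[...,0]<470)&(P[...,1]>330)&(P[...,1]<375)&(s['depth']>0)
print(m.sum(),np.percentile(P[m][:,2],[50,90,99]))
E
```

```text
[402.7357097  263.77686676 106.41212704] [-3.14148717e+00 -1.18235695e-04  3.13821628e+00] 78.54404451329786 [-0.99521801  0.02674264  0.36740982  1.98841119 -0.01061115  1.12840233
  0.94403622]
670 [ 26.10336949 238.27694729 239.30383454]
```

View pics/d1.png

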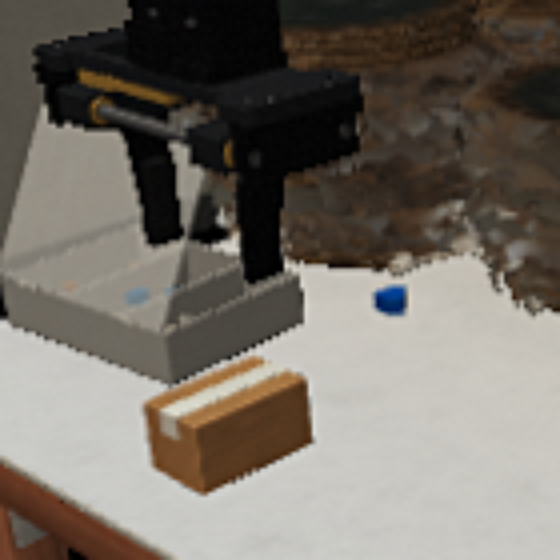

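View pics/d2.png

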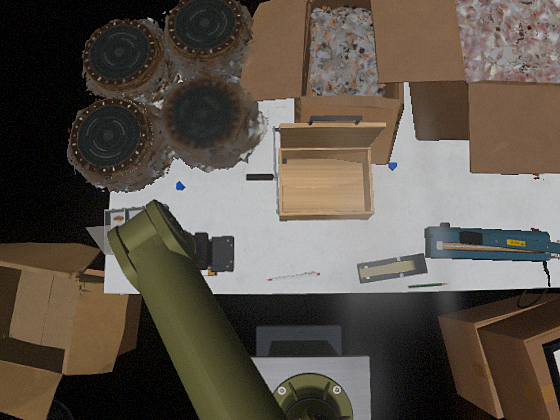

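```bash
python3 - <<'E'
from h import *
s=snap('scene')
for z in (98,120,130,140):
    print(z,[((proj(s,[x,y,z])-[120,130]+.5)*4).round()[0].tolist() for x,y in ((393,210),(393,224.5),(412,210),(412,224.5))])
P=cloud(s)
for v in range(190,204,2): print(v,P[v,185].round(),P[v,189].round(),P[v,182].round())
E
```

```text
98 [[267.0, 335.0], [250.0, 328.0], [294.0, 324.0], [277.0, 317.0]]
120 [[263.0, 298.0], [246.0, 291.0], [291.0, 287.0], [274.0, 280.0]]
130 [[261.0, 281.0], [244.0, 274.0], [289.0, 270.0], [272.0, 263.0]]
140 [[259.0, 263.0], [242.0, 257.0], [287.0, 253.0], [270.0, 246.0]]
190 [400. 215. 149.] [411. 216. 145.] [392. 214. 151.]
192 [399. 215. 144.] [411. 216. 140.] [391. 215. 147.]
194 [399. 216. 139.] [409. 215. 136.] [392. 217. 141.]
196 [399. 216. 135.] [409. 215. 132.] [390. 214. 138.]
198 [398. 215. 131.] [546. 397.  34.] [391. 217. 133.]
200 [544. 413.  24.] [529. 375.  39.] [544. 428.  20.]
202 [514. 374.  39.] [529. 376.  34.] [544. 428.  14.]
```

The same +32 mm offset holds here (tip at about 130, reported 98). I'll lower and grip the carton.

Emit:
move_arm(deltas=[0.9,0,0,-3,0,0.9,0,0,-6,0,0.9,0,0,-9,0,0.9,0,0,-11,0,0.9,0,0,-11.9,0,0,0,0,-11.9,0,0,0,0,-11.9,0,0,0,0,-11.9,0,0,0,0,-11.9,0], newtons=15)

```text
t: 17.52
eef_pos: [403.0, 265.0, -12.1]
tcp_rot: [3.14, 0.001, -3.141]
ft_force: [-1.1, -0.2, 2.1]
gripper_width: 49.9
```

Emit:
move_arm(deltas=[0,0,0,0,0,0,0,0,3,0,0,0,0,6,0,0,0,0,10,0,0,0,0,10,0])

```text
t: 18.15
eef_pos: [404.3, 265.8, 89.8]
tcp_rot: [3.138, 0.004, -3.141]
ft_force: [0.1, 1.0, -2.3]
gripper_width: 49.8
```

```bash
python3 - <<'E'
from h import *
s=snap('scene')
cv2.imwrite('pics/e1.png',cv2.resize(s['frame'][100:270,100:270,::-1],None,fx=3.5,fy=3.5))
st=state();print(st['eef_pos'],st['tcp_rot'],st['gripper_width'],st['ft_force'])
E
```

```text
[403.01148472 264.85396089  87.86763116] [ 3.13995716e+00  1.43300779e-03 -3.14130564e+00] 49.77333986482231 [-0.16067055 -0.56224974 -2.19349655]
```

View pics/e1.png

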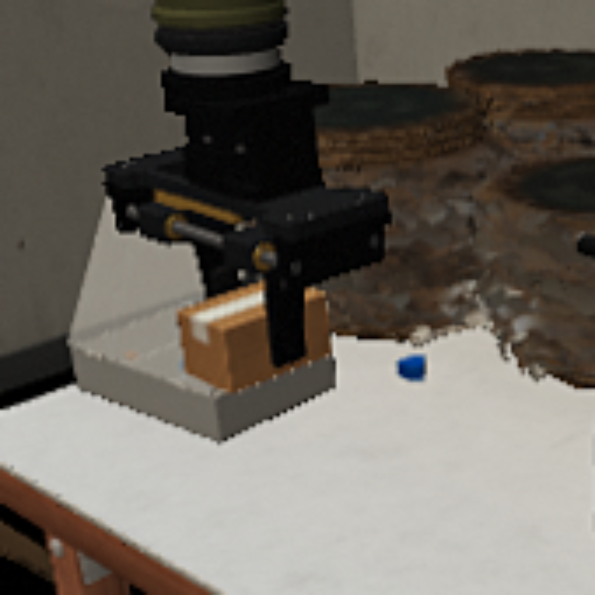

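The carton is held level, with width 49.8. I'll carry it along the front of the chest and then in over the opening.

Emit:
move_arm(deltas=[0,2,-4,3,0,0,3.5,-9,6,0,0,4,-15,6,0,0,4,-20,6,0,0,4,-26,6,0,0,4,-32.2,6,0,0,9,-32.2,6,0,0,14,-32.2,6,0,0,19.2,-32.2,6,0,0,19.2,-32.2,6,0])

```text
t: 19.45
eef_pos: [595.4, -57.0, 142.4]
tcp_rot: [-3.136, -0.007, -3.14]
ft_force: [-1.4, 0.3, -2.1]
gripper_width: 50.1
```

```bash
python3 - <<'E'
from h import *
s=snap('scene')
cv2.imwrite('pics/e2.png',cv2.resize(s['frame'][80:290,240:430,::-1],None,fx=3,fy=2.8))
st=state();print(st['eef_pos'],st['tcp_rot'],st['gripper_width'],st['ft_force'],st['q'])
E
```

```text
[593.56483807 -57.76149901 143.35085375] [-3.1374724  -0.00670683 -3.14115739] 50.171806064911365 [-0.4549755   0.07677574 -1.8017509 ] [-0.62263271  0.31140248  0.8126843   1.68434491 -0.23089882  1.25359029
  1.81119995]
```

View pics/e2.png

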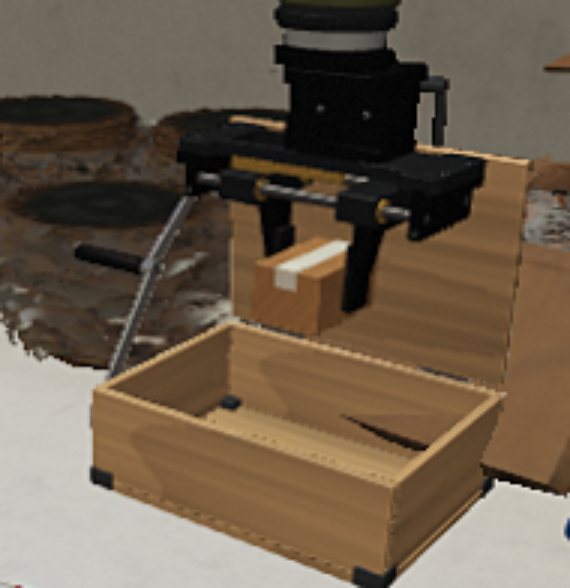

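Over the opening. I'll lower to about 1 mm above the floor, then release and rise.

Emit:
move_arm(deltas=[0,0,0,-3,0,0,0,0,-6,0,0,0,0,-9,0,0,0,0,-12,0,0,0,0,-14,0,0,0,0,-15.1,0,0,0,0,-15.2,0,0,0,0,-15.2,0])

```text
t: 20.5
eef_pos: [595.0, -57.6, -4.2]
tcp_rot: [3.141, 0.001, -3.141]
ft_force: [-0.0, -0.0, -1.5]
gripper_width: 49.9
```

Emit:
move_arm(deltas=[0,0,0,-0.1,0,0,0,0,-0.15,0,0.75,0,0,-0.15,0,0.75,0,0,-0.15,0,0.75,0,0,-0.15,0,0.75,0,0,2,0,0.75,0,0,6,0,0.75,0,0,11,0,0.75,0,0,16,0,0.75,0,0,20,0])

```text
t: 21.75
eef_pos: [595.1, -58.2, 199.1]
tcp_rot: [3.141, 0.003, 3.141]
ft_force: [0.7, 0.5, 0.3]
gripper_width: 64.9
```

```bash
python3 - <<'E'
from h import *
s=snap('scene')
cv2.imwrite('pics/f1.png',cv2.resize(s['frame'][80:290,240:430,::-1],None,fx=3,fy=2.8))
st=state();print(st['eef_pos'],st['tcp_rot'],st['gripper_width'],st['ft_force'])
E
```

```text
[597.86605735 -58.7259291  204.30449138] [3.14054318 0.01089828 3.14078121] 65.40118981051472 [ 3.13379455 -1.04802414  3.26210229]
```

View pics/f1.png

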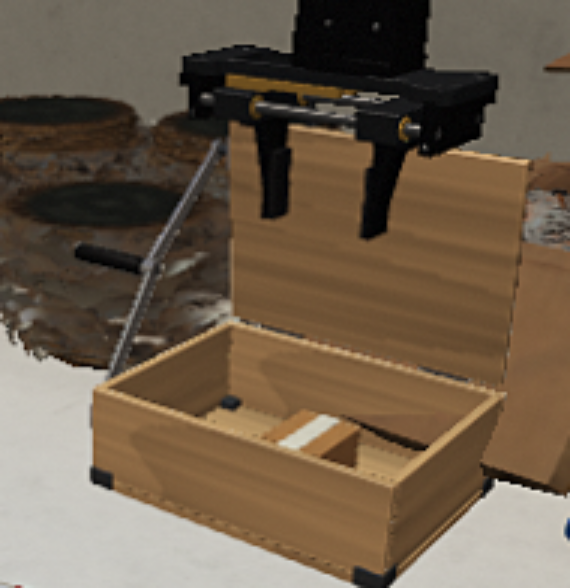

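The carton stands flat on the floor at about (346,237) px, released, and the stay is still locked. I'll go back over the knee grip with the jaws along x.

Emit:
move_arm(deltas=[0.45,-2,0,4,-0.18,0.45,-4,2,8,-0.36,0.45,-6,4,11.5,-0.54,0.45,-6,7,11.5,-0.72,0.45,-6,10,11.5,-0.9,0.45,-4,13,11.5,-1.08,0.45,-2,16,11.5,-1.26,0.45,-0.6,19.2,11.5,-1.44,0.45,-0.6,19.2,11.5,-1.571,0.45,-0.6,19.2,11.5,-1.571])

```text
t: 23.05
eef_pos: [588.6, 134.1, 310.9]
tcp_rot: [3.141, 0.001, 1.572]
ft_force: [-0.4, -0.2, -0.3]
gripper_width: 39.2
```

```bash
python3 - <<'E'
from h import *
c=snap('top','f3.png')
s=snap('scene')
cv2.imwrite('pics/f2.png',cv2.resize(s['frame'][60:290,230:430,::-1],None,fx=3,fy=2.5))
st=state();print(st['eef_pos'],st['tcp_rot'],st['gripper_width'],st['ft_force'])
cv2.imwrite('pics/f3z.png',cv2.resize(c['frame'][100:240,230:390,::-1],None,fx=4,fy=4,interpolation=cv2.INTER_NEAREST))
E
```

```text
[588.55557816 133.56100086 311.01465346] [ 3.14067110e+00 -3.77756917e-04  1.57189601e+00] 39.05466457866004 [-0.43992914 -0.00840654  0.12564805]
```

View pics/f2.png

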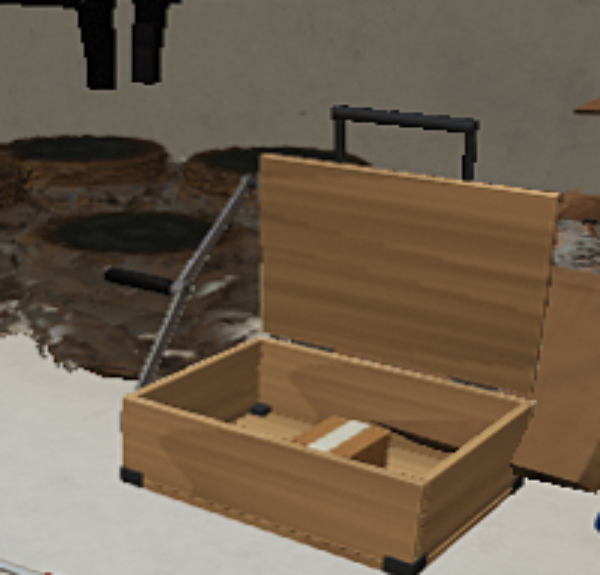

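View pics/f3z.png

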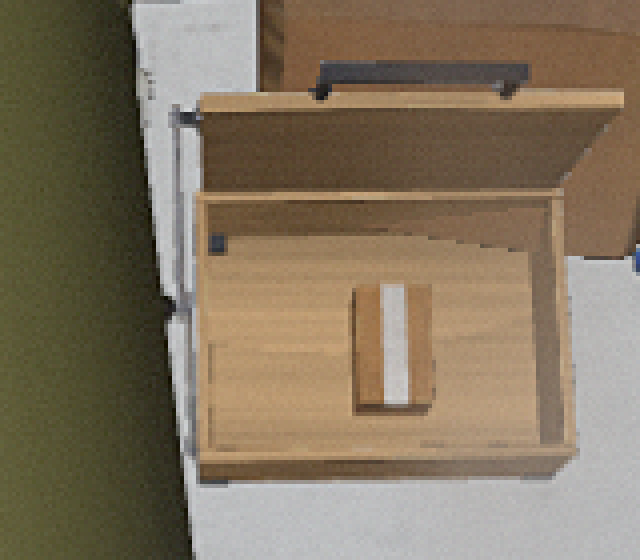

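The carton sits upright at about (392,345) in the zoomed top view and the stay is intact. I'll lower astride the grip.

Emit:
move_arm(deltas=[0.45,0,0,-5,0,0.45,0,0,-10,0,0.45,0,0,-14,0,0.45,0,0,-17,0,0.45,0,0,-19.2,0,0.45,0,0,-19.2,0,0.45,0,0,-19.2,0])

```text
t: 24.02
eef_pos: [589.3, 134.2, 119.6]
tcp_rot: [3.14, -0.001, 1.571]
ft_force: [-0.1, 0.1, 0.1]
gripper_width: 39.0
```

Emit:
move_arm(deltas=[0.28,0,0,0,0,0.28,0,0,0,0,0.28,0.4,0,0,0,0.28,0.8,0,-0.4,0,0.28,1.2,0,-0.8,0,0.28,1.6,0,-1.2,0,0.28,1.6,0,-1.2,0])

```text
t: 24.9
eef_pos: [604.7, 134.2, 105.6]
tcp_rot: [-3.141, 0.001, 1.571]
ft_force: [0.3, 0.2, 0.7]
gripper_width: 24.5
```

```bash
python3 - <<'E'
from h import *
s=snap('scene')
cv2.imwrite('pics/g1.png',cv2.resize(s['frame'][100:240,230:370,::-1],None,fx=4,fy=4))
st=state();print(st['eef_pos'],st['gripper_width'],st['ft_force'])
E
```

```text
[604.63871509 134.18250537 105.81035874] 24.324289634807393 [-0.56819806 -0.43059187  0.13072493]
```

View pics/g1.png

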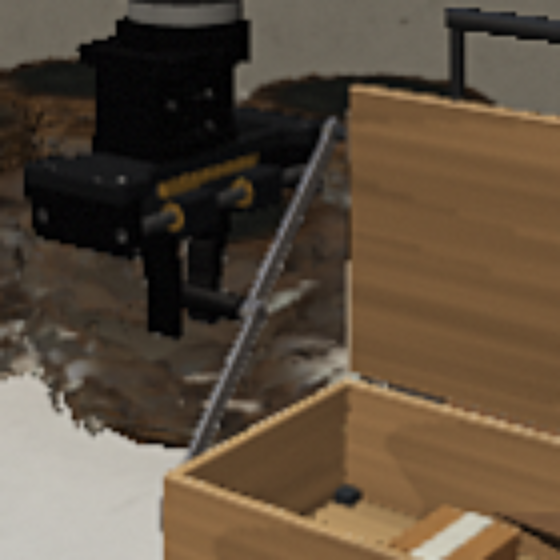

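The links are about straight now. I'll push on past straight to +x and down.

Emit:
move_arm(deltas=[0.28,0.4,0,-0.4,0,0.28,0.8,0,-0.8,0,0.28,1.2,0,-1.3,0,0.28,1.6,0,-1.8,0,0.28,1.6,0,-1.8,0])

```text
t: 25.58
eef_pos: [620.7, 134.2, 87.5]
tcp_rot: [-3.141, 0.001, 1.571]
ft_force: [-0.0, 1.0, -0.6]
gripper_width: 24.4
```

```bash
python3 - <<'E'
from h import *
s=snap('scene')
cv2.imwrite('pics/g2.png',cv2.resize(s['frame'][100:240,230:370,::-1],None,fx=4,fy=4))
st=state();print(st['eef_pos'],st['gripper_width'],st['ft_force'])
E
```

```text
[620.73463724 134.27490916  87.87895735] 24.42139528855354 [-0.59583606 -0.1662899  -0.29091814]
```

View pics/g2.png

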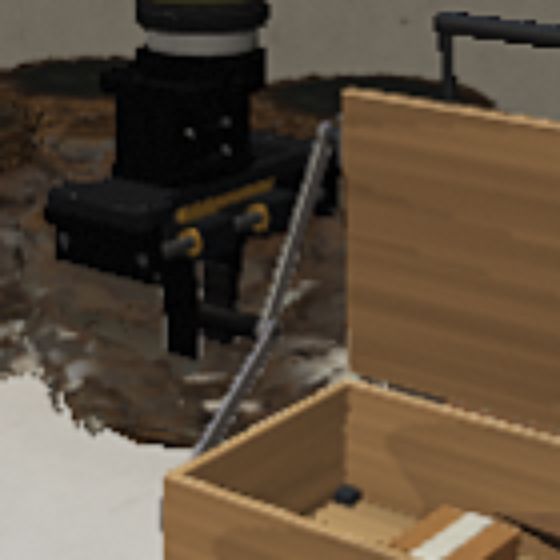

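The knee is broken and sags to +x. I'll withdraw upward and locate the bar.

Emit:
move_arm(deltas=[0.45,-0.3,0,0,0,0.45,-0.3,0,0,0,0.45,-0.3,0,2,0,0.45,-0.3,0,6,0,0.45,-0.3,0,11,0,0.45,-0.3,0,17,0,0.45,-0.3,0,23.5,0,0.45,-0.3,0,26,0,0.45,-0.3,0,26,0])

```text
t: 26.75
eef_pos: [618.9, 133.9, 352.6]
tcp_rot: [3.135, -0.002, 1.57]
ft_force: [-0.3, -0.2, -1.2]
gripper_width: 38.8
```

```bash
python3 - <<'E'
from h import *
s=snap('scene');c=snap('top')
st=state();print(st['eef_pos'],st['gripper_width'],st['ft_force'])
cv2.imwrite('pics/g3.png',cv2.resize(s['frame'][80:210,260:420,::-1],None,fx=5,fy=4.5,interpolation=cv2.INTER_NEAREST))
cv2.imwrite('pics/g4.png',cv2.resize(c['frame'][100:240,230:390,::-1],None,fx=4,fy=4,interpolation=cv2.INTER_NEAREST))
E
```

```text
[617.4337711  134.21548091 348.61157869] 38.86606714098521 [-0.65230823 -0.3976956  -1.24472526]
```

View pics/g3.png

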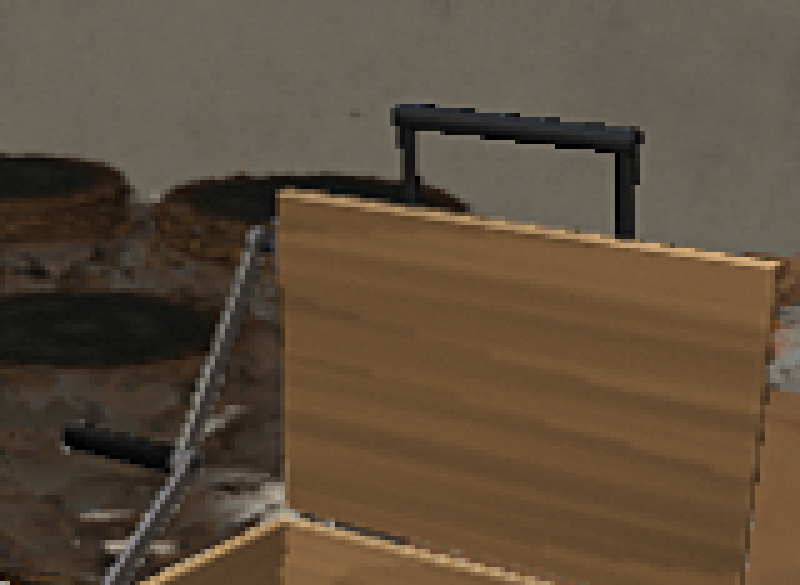

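View pics/g4.png

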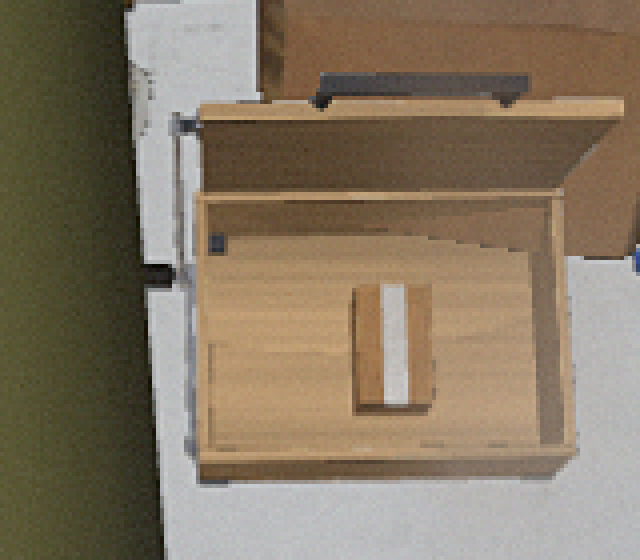

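```bash
python3 - <<'E'
from h import *
c=snap('top');s=snap('scene')
def tri(pa,pb):
    e1,d1=ray(c,*pa);e2,d2=ray(s,*pb)
    A=np.stack([d1,-d2],1);t=np.linalg.lstsq(A,e2-e1,rcond=None)[0]
    a=e1+d1*t[0];b=e2+d2*t[1];return ((a+b)/2).round(1),np.linalg.norm(a-b).round(1)
T=lambda x,y:(230+x/4-.5,100+y/4-.5)
S=lambda x,y:(260+x/5-.5,80+y/4.5-.5)
print(tri(T(320,84),S(397,115)),tri(T(528,84),S(640,139)))
p=np.array([T(320,84),T(425,84),T(528,84)]);print(onz(c,p[:,0],p[:,1],316).round(1))
E
```

```text
(array([665.6,   8.4, 313.6]), np.float64(2.8)) (array([ 666.4, -100.1,  314.9]), np.float64(1.1))
[[665.5   7.4 316. ]
 [665.4 -46.4 316. ]
 [665.6 -99.4 316. ]]
```

The bar is at about x=665, y=-47, z=314. I'll go over it, lower and pinch.

Emit:
move_arm(deltas=[0.45,1.5,-6,0,0,0.45,3,-12,0,0,0.45,4.75,-18.2,0,0,0.45,4.75,-18.2,0,0,0.45,4.75,-18.2,0,0,0.45,4.75,-18.2,-4,0,0.45,4.75,-18.2,-7.7,0,0.45,4.75,-18.2,-7.7,0,0.45,4.75,-18.2,-7.7,0])

```text
t: 28.08
eef_pos: [665.6, -45.9, 272.5]
tcp_rot: [3.14, -0.0, 1.573]
ft_force: [-0.1, -0.7, 0.7]
gripper_width: 39.0
```

```bash
python3 - <<'E'
from h import *
s=snap('scene')
st=state();print(st['eef_pos'],st['gripper_width'],st['ft_force'])
cv2.imwrite('pics/h1.png',cv2.resize(s['frame'][50:210,260:420,::-1],None,fx=4,fy=3.6))
E
```

```text
[665.89739433 -46.6414225  273.1219486 ] 39.124238364567276 [ 0.58062458 -0.17604622  0.39002235]
```

View pics/h1.png

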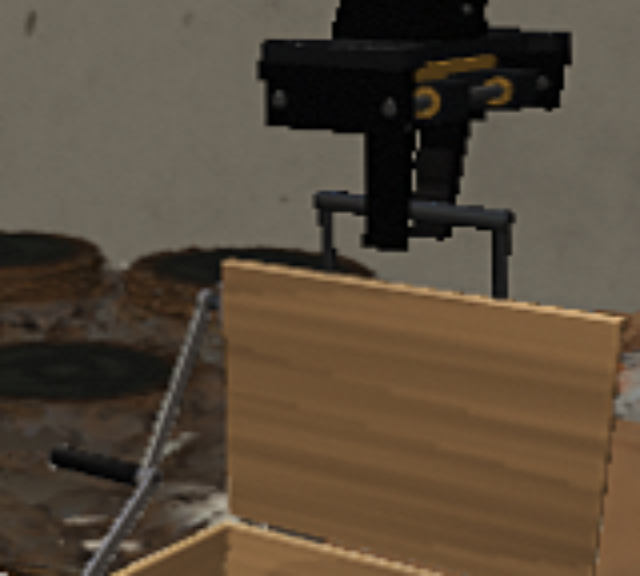

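The bar is between the fingers. I'll close on it.

Emit:
move_arm(deltas=[0,0,0,0,0,0,0,0,0,0,0,0,0,0,0,0,0,0,0,0,0,0,0,0,0], newtons=15)

```text
t: 28.75
eef_pos: [664.9, -47.7, 271.4]
tcp_rot: [-3.142, 0.0, 1.571]
ft_force: [-1.1, 0.0, 2.0]
gripper_width: 11.5
```

Emit:
move_arm(deltas=[0,-1.28,0,-0.18,0,0,-3.47,0,-0.68,0,0,-5.6,0,-1.39,0,0,-7.66,0,-2.3,0,0,-9.61,0,-3.42,0,0,-11.44,0,-4.73,0,0,-13.13,0,-6.21,0,0,-14.66,0,-7.86,0,0,-16.02,0,-9.65,0,0,-17.2,0,-11.57,0])

```text
t: 30.0
eef_pos: [493.2, -48.1, 155.3]
tcp_rot: [3.139, 0.0, 1.57]
ft_force: [2.3, -1.4, -1.3]
gripper_width: 11.6
```

```bash
python3 - <<'E'
from h import *
s=snap('scene')
st=state();print(st['eef_pos'],st['gripper_width'],st['ft_force'])
cv2.imwrite('pics/i1.png',cv2.resize(s['frame'][80:290,240:430,::-1],None,fx=3,fy=2.8))
E
```

```text
[491.60810906 -48.13228344 152.84990082] 10.969913220417425 [ 4.24933848 -1.4098132  -6.93049495]
```

View pics/i1.png

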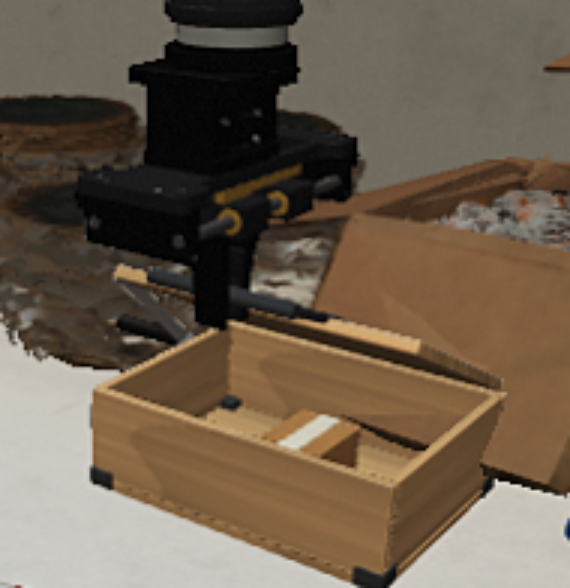

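The lid is at about 0.5 rad in the hand and the stay is folding freely. I'll lower it the rest of the way.

Emit:
move_arm(deltas=[0,-0.98,0,-2.02,0,0,-1.61,0,-3.71,0,0,-2.11,0,-5.44,0,0,-2.47,0,-7.2,0,0,-2.64,0,-8.54,0,0,-2.73,0,-9.66,0,0,-2.75,0,-10.34,0,0,-2.75,0,-10.8,0,0,-2.75,0,-10.8,0])

```text
t: 31.18
eef_pos: [465.6, -47.9, 47.2]
tcp_rot: [3.141, 0.001, 1.571]
ft_force: [1.4, -3.3, -3.1]
gripper_width: 10.9
```

```bash
python3 - <<'E'
from h import *
s=snap('scene')
st=state();print(st['eef_pos'],st['gripper_width'],st['ft_force'])
cv2.imwrite('pics/i2.png',cv2.resize(s['frame'][130:290,240:430,::-1],None,fx=4,fy=3.6))
E
```

```text
[465.62001839 -47.87829497  47.39548374] 10.831461555849074 [ 1.06871928 -4.20806564 -3.43140477]
```

View pics/i2.png

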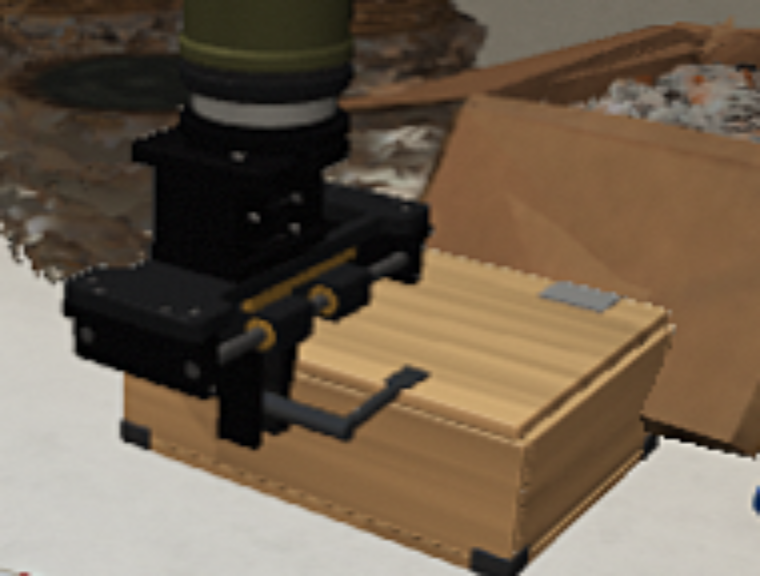

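The lid looks shut. I'll press down a touch, then open and withdraw upward.

Emit:
move_arm(deltas=[0,0,0,-0.2,0,0,0,0,-0.3,0,0.45,0,0,-0.2,0,0.45,0,0,0,0,0.45,0,0,0,0,0.45,0,0,3,0,0.45,0,0,8,0,0.45,0,0,13,0,0.45,-3,0,18,0,0.45,-3,0,18,0])

```text
t: 32.48
eef_pos: [436.8, -47.1, 231.4]
tcp_rot: [3.134, -0.006, 1.572]
ft_force: [0.2, -0.3, -0.0]
gripper_width: 38.8
```

Emit:
move_arm(deltas=[0.45,-1,6,2,0,0.45,-1,12,2,0,0.45,0,18,2,0,0.45,0,24,2,0,0.45,0,30,2,0,0.45,0,34,2,0,0.45,0,34,2,0,0.45,0,34,2,0])

```text
t: 33.48
eef_pos: [435.5, 291.5, 246.1]
tcp_rot: [-3.14, 0.002, 1.57]
ft_force: [0.3, -0.3, 0.2]
gripper_width: 39.2
```

```bash
python3 - <<'E'
from h import *
s=snap('scene','j1.png');c=snap('top','j2.png')
st=state();print(st['t'],st['eef_pos'],st['gripper_width'],st['ft_force'])
cv2.imwrite('pics/j1z.png',cv2.resize(s['frame'][180:300,255:415,::-1],None,fx=5,fy=5,interpolation=cv2.INTER_NEAREST))
cv2.imwrite('pics/j2z.png',cv2.resize(c['frame'][135:245,240:390,::-1],None,fx=5,fy=5,interpolation=cv2.INTER_NEAREST))
P=cloud(c);Z=P[...,2]
print('lid z',np.median(Z[150:160,300:350]),np.median(Z[175:185,300:350]),np.median(Z[200:208,300:350]))
a=cv2.imread('pics/top0.png');b=c['frame'][:,:,::-1]
d=cv2.absdiff(a,b).max(2); print('diff blue',d[178:195,170:192].max(),'disp',d[248:288,352:432].max(), 'lid',d[145:215,280:370].mean())
E
```

```text
33.575 [435.9042664  290.8896416  246.95216237] 39.17537794727574 [ 0.61917581 -1.00960137  0.18043385]
lid z 95.17943922175539 95.07829180489676 95.23169603764438
diff blue 188 disp 16 lid 5.90015873015873
```

View pics/j1.png

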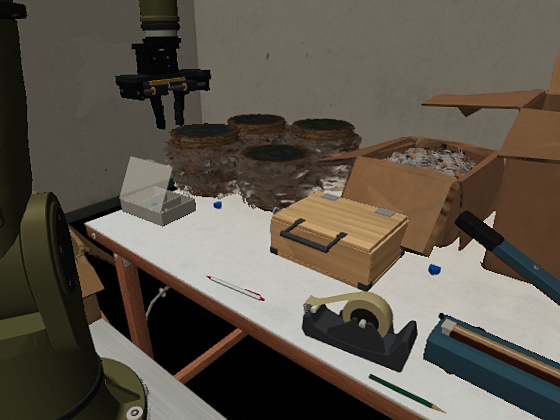

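View pics/j2z.png

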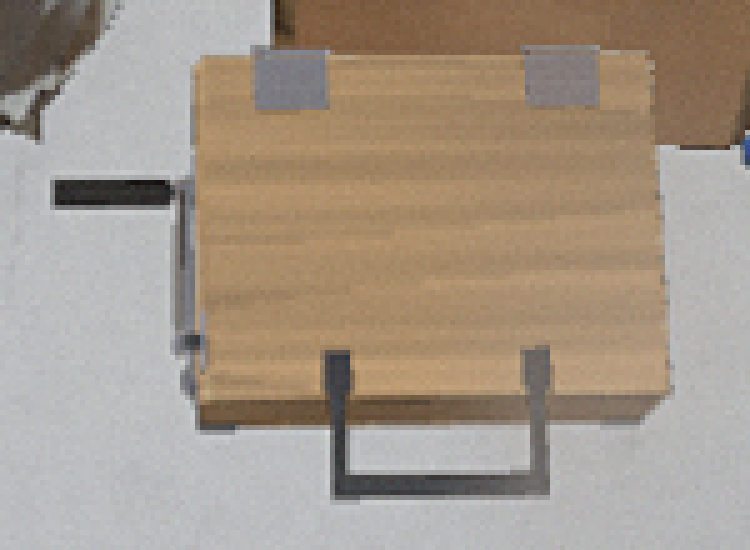

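The lid is shut and level (z 95 front to back), the stay is folded, and the bar and grip are exactly where they were in the first picture. The blue piece is hidden by the arm in the top view, so I'll check it in the scene view and then hand in.

```bash
python3 - <<'E'
from h import *
a=cv2.imread('pics/scene0.png');b=cv2.imread('pics/j1.png')
d=cv2.absdiff(a,b).max(2);print('blue',d[198:212,208:226].max(),'disp',d[285:370,298:420].max(),'chest',d[190:290,265:410].max())
if d[198:212,208:226].max()<40 and d[285:370,298:420].max()<40: print(workorder.sign_off())
E
```

```text
blue 7 disp 17 chest 88
the job is handed in; nothing more can be done
None
```

The carton is in the chest with the lid shut, and I handed the job in at about 34 s of the 72 s allowed.

**What I did:**
1. I raised the lid by its bar to about 1.46 rad and let go.
2. I pushed the knee over centre until it met its stop, with a force of about 27 N against the 45 N limit. The grip's position in the picture then matched a knee angle of about 3.10.
3. I stood the carton on the chest floor and withdrew the hand with the stay still locked.
4. I broke the knee at near-zero readings, lowered the lid in the hand at about 0.8 rad/s, and let go.

**Last checks:**
- **Lid:** its top measures 95 mm at back, middle and front, so it is level and shut.
- **Stay:** the bar and knee grip look the same in the top view as at the start.
- **Carton:** I last saw it upright on the floor near the middle of the chest, before the lid closed. It could not be seen afterwards.
- **Blue piece and tape dispenser:** unchanged from the first scene picture. The chest region of that picture showed small differences (up to 88 grey levels), which I did not trace.
- **Robot:** clear of everything.

**What disagreed:**
- **Reported height:** the gripper really stood about 32 mm higher than its reported z, the same in every place I checked. My first pinch on the bar closed on air above it because of this. I measured the offset in the pictures and allowed for it from then on.
- **Stop position:** the knee met its stop about 3 mm further on than I had calculated, which I put down to measuring error.

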